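Set out the specimen jars and cap the skin camera

ROBOT

A 6-joint arm with a two-finger parallel gripper is mounted at the origin on the work surface. World frame = base frame: x ahead of the robot, y to its left, z up, the work surface at z = 0. Lengths are in m, angles in rad, forces in N, time in s.
With the tool pointing down it reaches from about 0.325 to 1 m from the base axis. Payload 5.1 kg.
Tool frame: the origin (TCP) lies at the very end of the fingers, on their centre line; the grasp point (between the pads) lies 19 mm behind it; z points along the fingers, y is the direction in which the jaws open and shut (so a half turn about z gives the same grasp; the last joint's range is limited). The gripper opens to 85 mm and grips with 20 to 120 N. Pads are 22 mm wide; open, the fingers measure 114 mm over their backs; the gripper's body (76 mm by 85 mm) begins 54 mm behind the grasp point. The pads swing forward as they close: fully open they stand 13 mm farther back than shut.
Start: joints at [-1.304, 0.124, 1.65, -0, 1.367, -0.083], TCP at [0.223, -0.611, 0.231] pointing down, gripper open.
Joint ranges: [-2.61, 2.61], [-1.02, 2.33], [0.03, 2.71], [-1.35, 4.49], [0.32, 2.68], [-2.91, 2.91]. Speed limits (rad/s): [2.57, 2.57, 3.14, 3.14, 3.14, 3.14].

INTERFACE

Orientations are given as a 3x3 rotation matrix whose columns are the frame's x, y, z axes.
In Python, from plant import r, capture, get_calibration, ticket, finder gives the robot as it stands. The module is installed in compiled form; this text tells all that it offers.
- The arm moves only by the tool servo_tool, never from a script. Its argument "commands" is a list of rows, each a list of 3 entries, a list of its own where there are three numbers: the turn, a rotation vector about the tool's x, y, z scaled (see below), then the shift along the tool's x, y, z scaled (see below), then the closure in counts, from 0 (fully open) to 255 (shut). In form: [[[wx, wy, wz], [x, y, z], grip], ...]. A call has 1 to 5 rows; each row is the pose to reach, as a shift and turn from the pose commanded when the call began, along the tool's axes at that moment, turning the shorter way round; what a row does not reach only later rows make up. The controller multiplies each number of a shift by 120 mm and each number of a turn by 180 degrees. A row lasts 1/12 s, in which the tool goes at most 41.7 mm and 7.16 degrees, less where a joint would pass 70% of its speed; a pose out of reach is approached as far as the arm can. A call with a number of a shift or a turn outside -1 to 1 is refused whole. A call with a gripper value outside its range is refused whole. The fingers move at their own pace and stop on an object; "force" is the grip in N (left out, the last holds). Time passes only in rows, so rows that repeat a pose let the fingers close. It gives the time, the measured TCP pose, the force and the opening at its end, in the units of the state.
- r.read_state(): the state, without advancing time (a new reading comes with each control period).
- capture(name): name is "side" or "top" or "wrist"; returns the picture (384x512x3 uint8, blue, green, red); there is no depth.
- get_calibration(name): a dict with "intrinsics" (3x3 intrinsics, pixels), "R" (3x3) and "t" (3): a world point X has camera coordinates R X + t. Camera axes: x right, y down, z forward; pixel columns grow to the right and rows downward; lengths in m; the calibration is good to about 2 mm. A picture is of the moment at which its call begins: read the wrist's pose just before it. get_calibration takes no time and is no camera call; for the wrist camera it gives the pose at the moment of the call.
- ticket.hand_in(): hands the job in, once; it reports no verdict.
Trained networks look in the newest picture that a camera, given by its name, has taken for a name from the list of things; names that differ only in an ending like _2 or _b are one class to them, and where a whole thing is asked for, a point or a joint stands for the part that bears it (a point fixed in the world has none). Each returns a list of dicts, best first, with "conf" (0 to 1); they miss things now and then, are a little off and sometimes report something else, mostly with a low value. They report only what shows in the picture. A call takes as long as a camera call.
- finder.look_for(target, camera): "at" ([row, column] in pixels, amid what is visible of it).
- finder.regions_of(target, camera): "pixels" (384x512 bool, what is visible of it) and "at" ([row, column] in pixels, amid what is visible of it).
- finder.landmark_of(target, camera): "at" ([row, column] in pixels: a listed point, or the origin of a listed thing).
The state is a dict: "clock": time; "qpos": joint angles; "joint_velocities": joint speeds; "joint_torque": joint torques, N m; "eef_pos": TCP position; "ee_rot": TCP orientation; "wrist_force": force on the tool from outside, world axes, zero at the start; "wrist_torque": the same for the moment, N m; "grip_width": opening from 0.0 (shut) to 1.0 (fully open).
Only numpy, scipy, OpenCV 4.12 (cv2) and the standard library are available. Lean on these libraries where they do the work, as an engineer would, in place of code of your own. Each camera call takes 0.05 s, during which the arm holds its last target. There are 200 camera calls.

TASK

Get this biopsy station ready: on the white mat stand the blue-lid jar on the middle ring, between the orange-lid jar on the ring next to the purple bar and the white-lid jar on the ring next to the black bar, and lay the yellow cassette flat and centred on top of the blue-lid jar. Press the red cap firmly onto the skin camera's tapered nose until its rim is fully home on the white shoulder and it stays there by friction. Leave the green-lid jar where it is, and let go of everything.

Things in the scene. Friction and masses are not known exactly. Their poses are not given: they have to be found in the camera images.
- jar_orange: Loose specimen jar, closed: clear plastic body, 40 mm diameter, with a flat orange screw lid 43 mm diameter from 42 to 58 mm up; total height 58 mm, 60 g give or take a third. It starts upright on the counter. Origin: centre of its underside; z up.
- jar_blue: Loose specimen jar, closed: clear plastic body, 40 mm diameter, with a flat blue screw lid 43 mm diameter from 42 to 58 mm up; total height 58 mm, 60 g give or take a third. It starts upright on the counter. Origin: centre of its underside; z up.
- jar_white: Loose specimen jar, closed: clear plastic body, 40 mm diameter, with a flat white screw lid 43 mm diameter from 42 to 58 mm up; total height 58 mm, 60 g give or take a third. It starts upright on the counter. Origin: centre of its underside; z up.
- jar_green: Loose specimen jar, closed: clear plastic body, 40 mm diameter, with a flat green screw lid 43 mm diameter from 42 to 58 mm up; total height 58 mm, 60 g give or take a third. It starts upright on the counter. Origin: centre of its underside; z up. Not needed: it stays where it stands.
- cassette: Loose yellow biopsy cassette, a flat box 40 x 28 x 12 mm (x, y, z) with black slots on top, 15 g, starts lying flat on the counter. Origin: centre of its underside; x along its 40 mm side, so grip it across y (28 mm).
- cap: Loose red plastic cap standing open end down: a hollow cup, straight outside, 36 mm diameter, 30 mm high, closed flat top 4 mm thick; bore 30 mm diameter at the open rim, narrowing slightly, 26 mm deep; 25 g. Starts on the counter. Origin: centre of the open rim (its underside); z up towards the closed top.
- skin_camera: Fixed skin camera, nose up: grey base 80 mm diameter, white handle 44 mm diameter up to a flat shoulder 50 mm high, then a dark tapered nose, 30 mm diameter at the shoulder, 28.4 mm at 71 mm up, rounded tip at 75 mm. Origin: centre of the base's underside; z up the nose axis. The cap jams with its rim 2 to 4 mm above the shoulder; a push of 8 to 15 N on its top drives it home; it stays.
- mat: White flat mat 270 x 100 x 4 mm (x, y, z), fixed to the counter, with three blue printed rings (53 mm outer diameter) in a row along its long x axis: centres at x = -85, 0 and +85 mm, y = 0. Origin: centre of its underside; the jars stand on its top, 4 mm up.
- bar_purple: Purple marker bar, 14 x 80 x 6 mm, fixed across one short end of the mat (which end varies), its centre 125 mm from the mat's centre, so 40 mm outward of the nearest ring's centre. Origin: centre of its underside, on the mat.
- bar_black: Black marker bar, 14 x 80 x 6 mm, fixed across one short end of the mat (which end varies), its centre 125 mm from the mat's centre, so 40 mm outward of the nearest ring's centre. Origin: centre of its underside, on the mat.

How it is judged:
At the end, for the whole second after the job is handed in: Jars upright on their rings within 13 mm along and across the mat (blue middle, orange by purple bar, white by black bar); cassette flat on blue lid within 11 mm of centre; cap upright on the nose, rim within 1.5 mm of shoulder; green-lid jar within 20 mm of its start; all released, at rest (y of jar_blue in the frame of mat between -0.013 and 0.013 m and z of jar_blue in the frame of mat between 0.001 and 0.008 m and angle between each of jar_blue, jar_orange, jar_white, cassette's own z axis and vertical below 0.1 rad and x of jar_blue in the frame of mat between -0.013 and 0.013 m and y of jar_orange in the frame of mat between -0.013 and 0.013 m and z of jar_orange in the frame of mat between 0.001 and 0.008 m and (x of jar_orange in the frame of mat between 0.072 and 0.098 m or x of jar_orange in the frame of mat between -0.098 and -0.072 m) and horizontal distance between jar_orange and bar_purple below 0.08 m and y of jar_white in the frame of mat between -0.013 and 0.013 m and z of jar_white in the frame of mat between 0.001 and 0.008 m and (x of jar_white in the frame of mat between 0.072 and 0.098 m or x of jar_white in the frame of mat between -0.098 and -0.072 m) and horizontal distance between jar_white and bar_black below 0.08 m and horizontal distance between cassette and jar_blue below 0.011 m and z of cassette in the frame of jar_blue between 0.054 and 0.064 m and horizontal distance between cap and skin_camera below 0.004 m and z of cap in the frame of skin_camera between 0.045 and 0.0515 m and angle between cap's own z axis and vertical below 0.08 rad and linear speed of each of jar_orange, jar_blue, jar_white, cassette, cap below 0.02 m/s and distance of jar_green from where it was at the start of the episode below 0.02 m); the robot touches nothing.
It fails at once if the green-lid jar was knocked over or carried off (angle between jar_green's own z axis and vertical above 0.5 rad or distance of jar_green from where it was at the start of the episode above 0.04 m).
It also fails if it takes over 136 s, if anything falls off the work surface, if the arm or the gripper's body presses on something with over 40 N, if the wrist force passes 120 N, or if a joint passes its speed limit or range.

## Working session

There is one attempt and no reset: what is moved stays moved. The work goes in short steps, Python scripts to look and compute and a tool call to move; the robot and the scene stay as the last step left them, time stands still between calls to the robot, and variables do not carry over. Pictures are saved under pics/ and viewed, about 12 in all and at most 16, crops included, and the job is handed in when it is done.

Besides the shell and the picture viewer there is one more tool, called as name([rows], argument=value, ...), one row to a line, values as JSON. servo_tool: Moves the arm, as the interface text tells. Its arguments: {"type":"object","properties":{"commands":{"type":"array","items":{"type":"array"}},"force":{"type":"number"}},"required":["commands"]}

```bash
mkdir -p pics; cat > h.py <<'E'
import numpy as np, cv2
from plant import r, capture, get_calibration, ticket, finder
def ray(cam,at,z):
    c=get_calibration(cam);K=np.array(c["intrinsics"]);R=np.array(c["R"]);t=np.array(c["t"])
    d=R.T@np.linalg.solve(K,[at[1],at[0],1.0]);o=-R.T@t
    return o+d*(z-o[2])/d[2]
def proj(cam,X):
    c=get_calibration(cam);p=np.array(c["intrinsics"])@(np.array(c["R"])@X+np.array(c["t"]));return p[:2]/p[2]
E
python3 - <<'E'
from h import *
s=r.read_state();print({k:np.round(v,3).tolist() for k,v in s.items()})
for c in("side","top","wrist"):
    cv2.imwrite(f"pics/{c}0.png",capture(c))
    k=get_calibration(c);R=np.array(k["R"]);print(c,np.round(-R.T@k["t"],3),np.round(R[2],2),np.round(k["intrinsics"],0).tolist())
for n in["jar_orange","jar_blue","jar_white","jar_green","cassette","cap","skin_camera","mat","bar_purple","bar_black"]:
    for c in("top","side"):
        for d in finder.landmark_of(n,c)[:2]:
            z={"mat":0,"bar_purple":.004,"bar_black":.004}.get(n,0)
            print(n,c,round(d["conf"],2),np.round(d["at"],1),np.round(ray(c,d["at"],z),3))
E
cd pics; python3 -c "
import cv2,numpy as np
a=[cv2.imread(f'{c}0.png') for c in('side','top')];cv2.imwrite('both.png',cv2.resize(np.vstack(a),(450,600))) if 0 else None"
```

```text
{'clock': 0.0, 'qpos': [-1.304, 0.124, 1.652, -0.0, 1.367, -0.083], 'joint_velocities': [-0.002, 0.0, 0.001, 0.001, -0.001, 0.001], 'joint_torque': [0.001, -42.361, -36.545, -0.0, 0.007, 0.0], 'eef_pos': [0.223, -0.61, 0.23], 'ee_rot': [[0.939, 0.343, -0.001], [0.343, -0.939, 0.002], [0.0, -0.002, -1.0]], 'wrist_force': [-0.478, -0.098, 0.031], 'wrist_torque': [0.045, -0.004, 0.037], 'grip_width': 0.997}
side [ 0.387 -0.8    0.667] [ 0.15  0.78 -0.6 ] [[494.0, 0.0, 254.0], [0.0, 494.0, 190.0], [0.0, 0.0, 1.0]]
top [ 0.424 -0.003  0.796] [ 0.17  0.03 -0.99] [[359.0, 0.0, 256.0], [0.0, 359.0, 188.0], [0.0, 0.0, 1.0]]
wrist [ 0.286 -0.587  0.372] [-0.25 -0.09 -0.96] [[306.0, 0.0, 254.0], [0.0, 306.0, 191.0], [0.0, 0.0, 1.0]]
jar_orange top 0.58 [232.  266.5] [ 0.46  -0.002  0.   ]
jar_blue top 0.81 [190.6 242.3] [0.554 0.05  0.   ]
jar_blue side 0.61 [198.4 257.2] [0.558 0.038 0.   ]
jar_white top 0.64 [250.1 159.9] [0.426 0.234 0.   ]
jar_white side 0.92 [155.3 192. ] [0.434 0.239 0.   ]
jar_green top 0.93 [181.5 286.3] [ 0.572 -0.049  0.   ]
jar_green side 0.65 [221.5 270.9] [ 0.571 -0.044  0.   ]
jar_green side 0.24 [211.9 214.5] [0.46 0.01 0.  ]
cassette top 0.7 [158.1 154.6] [0.635 0.251 0.   ]
cassette side 0.64 [146.2 265.1] [0.621 0.246 0.   ]
cap top 0.58 [147.2 261.6] [0.653 0.004 0.   ]
cap side 0.63 [200.4 301.1] [0.651 0.013 0.   ]
cap side 0.24 [213.9 215.4] [0.461 0.003 0.   ]
skin_camera top 0.81 [205.8 157.7] [0.524 0.241 0.   ]
skin_camera side 0.98 [152.3 227. ] [0.521 0.236 0.   ]
mat top 0.83 [187.9 371.6] [ 0.553 -0.238  0.   ]
mat side 0.97 [294.9 284. ] [ 0.55 -0.24 -0.  ]
bar_purple top 0.76 [132.5 373.3] [ 0.679 -0.25   0.004]
bar_purple side 0.74 [284.  348.9] [ 0.668 -0.242  0.004]
bar_black top 0.57 [246.6 377.8] [ 0.423 -0.241  0.004]
bar_black side 0.78 [301.2 216.3] [ 0.431 -0.235  0.004]
```

View pics/top0.png

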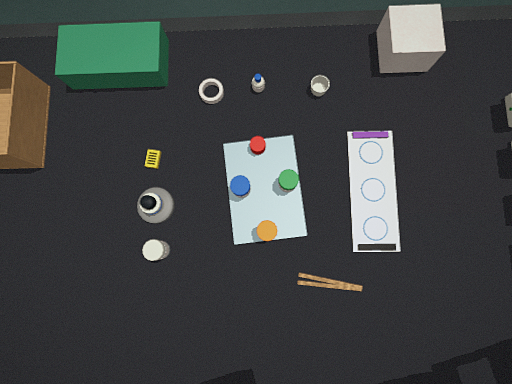

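View pics/side0.png

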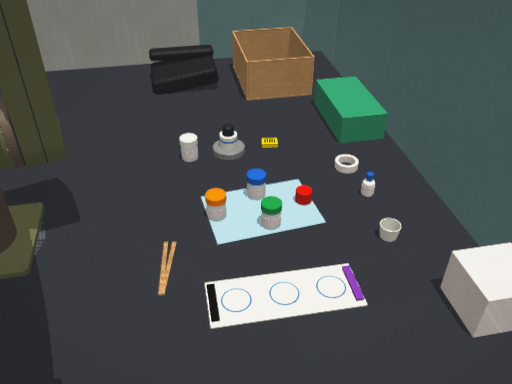

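The top view shows the tray cluster: cap (145,258), blue (186,240), green (180,288) and orange (230,267). The mat is on the right with purple at the far end. The camera (205,152), white jar (250,152) and cassette (158,153) are on the left. The side view agrees. Next I'll measure these more precisely.

```bash
cat > m.py <<'E'
from h import *
from scipy.optimize import least_squares
T=cv2.imread("pics/top0.png");S=cv2.imread("pics/side0.png")
Z=dict(jar_orange=.058,jar_blue=.058,jar_white=.058,jar_green=.058,cap=.03,cassette=.012)
HUE=dict(jar_orange=(8,20),jar_blue=(100,125),jar_green=(50,80),cap=(0,5),cassette=(22,35))
capture("top");
for n,z in Z.items():
    for c,I in(("top",T),("side",S)):
        p=proj(c,np.array({"jar_orange":[.46,0,z],"jar_blue":[.555,.045,z],"jar_white":[.43,.237,z],"jar_green":[.572,-.046,z],"cap":[.652,.008,z],"cassette":[.628,.248,z]}[n]))
        h=cv2.cvtColor(I,cv2.COLOR_BGR2HSV);m=np.zeros(h.shape[:2],np.uint8)
        if n in HUE: m=((h[...,0]>=HUE[n][0])&(h[...,0]<=HUE[n][1])&(h[...,1]>130)&(h[...,2]>60))
        else: m=(h[...,1]<50)&(h[...,2]>190)
        yy,xx=np.mgrid[:384,:512];m=(m&(np.hypot(xx-p[0],yy-p[1])<22)).astype(np.uint8)
        if m.sum()<5: print(n,c,"none");continue
        N,l,st,ce=cv2.connectedComponentsWithStats(m);i=1+st[1:,4].argmax()
        mm=l==i
        a=ce[i];zz={"top":z,"side":z-.006}[c]
        rr=cv2.minAreaRect(np.argwhere(mm)[:,::-1].astype(np.float32))
        print(n,c,np.round(a,1),st[i][2:],np.round(ray(c,a[::-1],zz),4),rr[1:] if n=="cassette" else "")
h=cv2.cvtColor(T,cv2.COLOR_BGR2HSV)
m=((h[...,0]>95)&(h[...,0]<125)&(h[...,1]>40)).astype(np.uint8);m[:,:345]=0;m[:,402:]=0;m[:130]=0;m[255:]=0
N,l,st,ce=cv2.connectedComponentsWithStats(m,connectivity=8)
for i in range(1,N):
    if st[i,4]>20:
        x,y,w,hh=st[i,:4];print("ring",st[i],np.round(ray("top",[y+(hh-1)/2,x+(w-1)/2],.004),4))
E
python3 m.py
```

```text
jar_orange top [266.5 230.4] [ 20  22 326] [ 0.4608 -0.002   0.058 ] 
jar_orange side [215.2 196.4] [ 21  18 329] [ 0.4624 -0.0045  0.052 ] 
jar_blue top [239.7 185.2] [ 20  21 311] [0.5559 0.0514 0.058 ] 
jar_blue side [256.1 176.1] [ 21  17 292] [0.5579 0.0497 0.052 ] 
jar_white top [152.4 249.7] [ 20  21 329] [0.4268 0.232  0.058 ] 
jar_white side [187.8 137.6] [ 17  10 134] [0.4279 0.2386 0.052 ] 
jar_green top [287.1 186.5] [18  8 22] [ 0.5505 -0.0473  0.058 ] 
jar_green side [270.9 204.9] [ 21  18 311] [ 0.5674 -0.0531  0.052 ] 
cap top [257.3 144.3] [ 15  18 219] [0.6517 0.0134 0.03  ] 
cap side [303.4 194.5] [ 17  20 277] [0.6517 0.0021 0.024 ] 
cassette top [152.4 158.4] [ 17  20 253] [0.631  0.2523 0.012 ] ((13.924242973327637, 18.827146530151367), 11.309932708740234)
cassette side [269.3 142.4] [ 17  11 166] [0.6328 0.2525 0.006 ] ((10.0, 16.0), 90.0)
ring [359 141  24  23  83] [ 0.6338 -0.2406  0.004 ]
ring [361 178  24  24  85] [ 0.5482 -0.2388  0.004 ]
ring [363 216  25  25  91] [ 0.4634 -0.2379  0.004 ]
```

servo_tool([
  [[0, 0, 0.111], [0.883, -1, 0], 0],
  [[0, 0, 0.111], [0.883, -1, 0], 0],
  [[0, 0, 0.111], [0.883, -1, 0], 0],
  [[0, 0, 0.111], [0.883, -1, 0], 0],
  [[0, 0, 0.111], [0.883, -1, 0], 0],
], force=30)

```text
clock: 1.62
eef_pos: [0.2828, -0.4569, 0.2311]
ee_rot: [[1.0, 0.005, 0.001], [0.005, -1.0, 0.002], [0.001, -0.002, -1.0]]
wrist_force: [0.0, -0.1, 0.1]
grip_width: 1.0
```

servo_tool([
  [[0, 0, 0], [0.375, -0.95, 0], 0],
  [[0, 0, 0], [0.375, -0.95, 0], 0],
  [[0, 0, 0], [0.375, -0.95, 0], 0],
  [[0, 0, 0], [0.375, -0.95, 0], 0],
])

```text
clock: 1.95
eef_pos: [0.3276, -0.3433, 0.2314]
ee_rot: [[1.0, 0.006, 0.001], [0.006, -1.0, 0.002], [0.001, -0.002, -1.0]]
wrist_force: [-0.2, -0.0, -1.0]
grip_width: 0.997
```

servo_tool([
  [[0, 0, 0], [0.375, -0.95, 0], 0],
  [[0, 0, 0], [0.375, -0.95, 0], 0],
  [[0, 0, 0], [0.375, -0.95, 0], 0],
  [[0, 0, 0], [0.375, -0.95, 0], 0],
])

```text
clock: 2.28
eef_pos: [0.3726, -0.2293, 0.2316]
ee_rot: [[1.0, 0.007, 0.002], [0.007, -1.0, 0.001], [0.002, -0.001, -1.0]]
wrist_force: [-0.6, -0.0, -0.7]
grip_width: 1.0
```

servo_tool([
  [[0, 0, 0], [0.375, -0.95, 0], 0],
  [[0, 0, 0], [0.375, -0.95, 0], 0],
  [[0, 0, 0], [0.375, -0.95, 0], 0],
  [[0, 0, 0], [0.375, -0.95, 0], 0],
])

```text
clock: 2.62
eef_pos: [0.4175, -0.1151, 0.2317]
ee_rot: [[1.0, 0.008, 0.002], [0.008, -1.0, 0.002], [0.002, -0.002, -1.0]]
wrist_force: [0.2, -0.4, 0.6]
grip_width: 1.002
```

servo_tool([
  [[0, 0, 0], [0.36, -0.95, 0], 0],
  [[0, 0, 0], [0.36, -0.95, 0], 0],
  [[0, 0, 0], [0.36, -0.95, 0], 0],
  [[0, 0, 0], [0.36, -0.95, 0], 0],
  [[0, 0, 0], [0.36, -0.95, 0], 0],
])

```text
clock: 3.03
eef_pos: [0.4595, -0.0046, 0.2314]
ee_rot: [[1.0, 0.005, -0.0], [0.005, -1.0, -0.001], [-0.0, 0.001, -1.0]]
wrist_force: [0.7, 0.1, -0.4]
grip_width: 1.0
```

```bash
cat > w.py <<'E'
# wrist-camera measurement: colour blob + known top height -> world xy of top-face centre
from h import *
import sys
Z=dict(jar_orange=.058,jar_blue=.058,jar_white=.058,jar_green=.058,cap=.03,cassette=.012)
def wr(tag,names,zadd=0):
    I=capture("wrist");cv2.imwrite(f"pics/{tag}.png",I)
    print(np.round(r.read_state()["eef_pos"],4))
    for n in names:
        for d in finder.landmark_of(n,"wrist")[:1]:
            print(n,"landmark",round(d["conf"],2),np.round(d["at"],1),np.round(ray("wrist",d["at"],zadd),4))
        for d in finder.regions_of(n,"wrist")[:1]:
            m=d["pixels"];v,u=np.nonzero(m);c=cv2.minAreaRect(np.c_[u,v].astype(np.float32))
            print("   region",round(d["conf"],2),np.round(d["at"],1),m.sum(),"box",u.min(),u.max(),v.min(),v.max(),"rect",np.round(c[0],1),np.round(c[1],1),round(c[2],1))
E
python3 -c "
from w import *
wr('w1',['jar_orange','jar_blue','cap','jar_green'])"
```

```text
[ 0.4592 -0.0056  0.2313]
jar_orange landmark 0.77 [162.8 251.2] [ 0.4582 -0.0032  0.    ]
   region 0.63 [192.9  44.3] 2147 box 15 80 172 218 rect [ 48.2 195.2] [39.8 66.1] 71.6
jar_blue landmark 0.78 [ 80.  202.2] [0.5544 0.0522 0.    ]
   region 0.94 [ 74.2 192.4] 1766 box 174 221 49 96 rect [197.5  72.5] [47. 47.] 90.0
jar_green landmark 0.75 [ 66.9 293.8] [ 0.5683 -0.0521  0.    ]
   region 0.88 [ 65.4 297.2] 1731 box 278 322 39 86 rect [300.   62.5] [47. 44.] 90.0
```

View pics/w1.png

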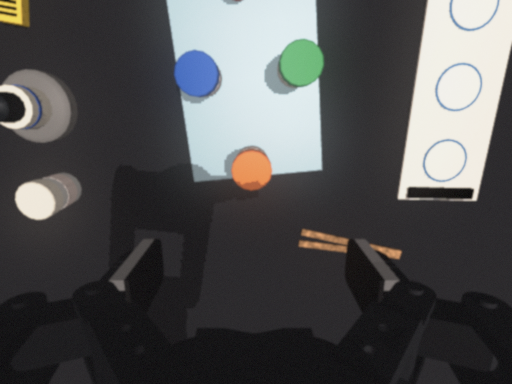

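The picture shows orange at (251,170), blue at (197,73) and green at (301,63), all consistent with the top camera. The cap is just out of frame. Grasping orange.

servo_tool([
  [[0, 0, 0], [0.01, -0.02, 1], 0],
  [[0, 0, 0], [0.01, -0.02, 1], 0],
  [[0, 0, 0], [0.01, -0.02, 1], 0],
  [[0, 0, 0], [0.01, -0.02, 1], 0],
])

```text
clock: 3.82
eef_pos: [0.454, -0.0026, 0.1034]
ee_rot: [[1.0, 0.0, -0.015], [0.001, -1.0, 0.002], [-0.015, -0.002, -1.0]]
wrist_force: [-1.1, -0.0, -1.6]
grip_width: 1.0
```

servo_tool([
  [[0, 0, 0], [0, 0, 0.34], 0],
  [[0, 0, 0], [0, 0, 0.66], 0],
  [[0, 0, 0], [0, 0, 0.66], 0],
  [[0, 0, 0], [0, 0, 0.66], 200],
  [[0, 0, 0], [0, 0, 0.66], 255],
])

```text
clock: 4.23
eef_pos: [0.4622, -0.0034, 0.035]
ee_rot: [[1.0, 0.001, 0.004], [0.001, -1.0, -0.0], [0.004, 0.0, -1.0]]
wrist_force: [0.6, -0.8, 1.1]
grip_width: 0.748
```

servo_tool([
  [[0, 0, 0], [0, 0, 0], 255],
  [[0, 0, 0], [0, 0, 0], 255],
  [[0, 0, 0], [0, 0, 0], 255],
  [[0, 0, 0], [0, 0, 0], 255],
  [[0, 0, 0], [0, 0, 0], 255],
])

```text
clock: 4.65
eef_pos: [0.4629, -0.0033, 0.0356]
ee_rot: [[1.0, 0.001, 0.006], [0.001, -1.0, -0.001], [0.006, 0.001, -1.0]]
wrist_force: [-1.2, 0.5, 7.8]
grip_width: 0.486
```

servo_tool([
  [[0, 0, 0], [0, 0, -0.2], 255],
  [[0, 0, 0], [0, 0, -0.5], 255],
  [[0, 0, 0], [0, 0, -0.8], 255],
  [[0, 0, 0], [0, 0, -0.9], 255],
])

```text
clock: 4.98
eef_pos: [0.4635, -0.0034, 0.1474]
ee_rot: [[1.0, 0.001, 0.011], [0.001, -1.0, -0.001], [0.011, 0.001, -1.0]]
wrist_force: [1.5, -0.5, 1.5]
grip_width: 0.485
```

servo_tool([
  [[0, 0, 0], [0.2, 0.3, 0], 255],
  [[0, 0, 0], [0.45, 0.6, 0], 255],
  [[0, 0, 0], [0.71, 0.99, 0], 255],
  [[0, 0, 0], [0.71, 0.99, 0], 255],
  [[0, 0, 0], [0.71, 0.99, 0], 255],
])

```text
clock: 5.4
eef_pos: [0.5477, -0.1252, 0.1414]
ee_rot: [[1.0, -0.002, 0.003], [-0.002, -1.0, -0.002], [0.003, 0.002, -1.0]]
wrist_force: [-0.3, 0.4, -0.3]
grip_width: 0.484
```

servo_tool([
  [[0, 0, 0], [0.3, 0.35, 0], 255],
  [[0, 0, 0], [0.5, 0.7, 0], 255],
  [[0, 0, 0], [0.71, 0.99, 0], 255],
  [[0, 0, 0], [0.71, 0.99, 0], 255],
  [[0, 0, 0], [0.71, 0.99, 0], 255],
])

```text
clock: 5.82
eef_pos: [0.6323, -0.2434, 0.1408]
ee_rot: [[1.0, -0.001, 0.002], [-0.001, -1.0, -0.002], [0.002, 0.002, -1.0]]
wrist_force: [-0.3, 1.2, -0.8]
grip_width: 0.486
```

```bash
python3 -c "
from w import *
s=r.read_state();print(s['eef_pos'],np.round(s['ee_rot'],3),s['wrist_force'])
wr('w2',['jar_orange','cap'])"
```

```text
[ 0.63229351 -0.24344143  0.14078106] [[ 1.    -0.001  0.002]
 [-0.001 -1.    -0.002]
 [ 0.002  0.002 -1.   ]] [-0.34342497  1.19047078 -0.81268807]
[ 0.6311 -0.2414  0.1404]
jar_orange landmark 0.84 [220.  251.8] [ 0.5894 -0.2381  0.    ]
   region 0.9 [256.2 254.9] 8499 box 207 300 192 309 rect [253.5 250.5] [117.  93.] 90.0
```

View pics/w2.png

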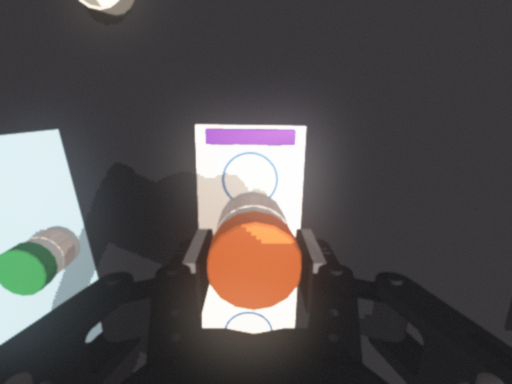

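The jar is upright in the grip, and the purple ring is at about (250,179).

```bash
python3 -c "
from h import *
print(ray('wrist',[179,250],.004),ray('wrist',[220,251.8],.105),ray('wrist',[262,254.5],.163),r.read_state()['eef_pos'])"
```

```text
[ 0.63119641 -0.23531096  0.004     ] [ 0.62926528 -0.23773737  0.105     ] [ 0.63224901 -0.23933331  0.163     ] [ 0.62998835 -0.23885511  0.14011147]
```

servo_tool([
  [[0, 0, 0], [0.02, -0.02, 0.3], 255],
  [[0, 0, 0], [0.02, -0.02, 0.55], 255],
  [[0, 0, 0], [0.02, -0.02, 0.75], 255],
  [[0, 0, 0], [0.02, -0.02, 0.82], 255],
  [[0, 0, 0], [0.02, -0.02, 0.82], 255],
])

```text
clock: 6.48
eef_pos: [0.6321, -0.2359, 0.041]
ee_rot: [[1.0, 0.002, -0.002], [0.002, -1.0, 0.002], [-0.002, -0.002, -1.0]]
wrist_force: [-0.2, -1.2, -0.9]
grip_width: 0.482
```

servo_tool([
  [[0, 0, 0], [0, 0, 0], 255],
  [[0, 0, 0], [0, 0, 0.01], 150],
  [[0, 0, 0], [0, 0, 0.01], 60],
  [[0, 0, 0], [0, 0, 0.01], 0],
  [[0, 0, 0], [0, 0, 0.01], 0],
])

```text
clock: 6.9
eef_pos: [0.6333, -0.2381, 0.0411]
ee_rot: [[1.0, 0.001, 0.001], [0.001, -1.0, -0.0], [0.001, 0.0, -1.0]]
wrist_force: [-0.3, 0.0, 0.3]
grip_width: 0.889
```

servo_tool([
  [[0, 0, 0], [0, 0, 0], 0],
  [[0, 0, 0], [0, 0, -0.15], 0],
  [[0, 0, 0], [0, 0, -0.5], 0],
  [[0, 0, 0], [0, 0, -0.85], 0],
  [[0, 0, 0], [0, 0, -0.9], 0],
])

```text
clock: 7.32
eef_pos: [0.6372, -0.24, 0.1581]
ee_rot: [[1.0, 0.001, 0.013], [0.001, -1.0, -0.006], [0.013, 0.006, -1.0]]
wrist_force: [1.3, -1.0, 1.7]
grip_width: 1.0
```

servo_tool([
  [[0, 0, 0], [-0.22, -0.8, 0], 0],
  [[0, 0, 0], [-0.22, -0.8, 0], 0],
  [[0, 0, 0], [-0.22, -0.8, 0], 0],
  [[0, 0, 0], [-0.22, -0.8, 0], 0],
])

```text
clock: 7.65
eef_pos: [0.6057, -0.1389, 0.1485]
ee_rot: [[1.0, 0.005, -0.0], [0.005, -1.0, 0.001], [-0.0, -0.001, -1.0]]
wrist_force: [-0.5, 0.0, 0.4]
grip_width: 0.996
```

servo_tool([
  [[0, 0, 0], [-0.22, -0.8, 0], 0],
  [[0, 0, 0], [-0.22, -0.8, 0], 0],
  [[0, 0, 0], [-0.22, -0.8, 0], 0],
  [[0, 0, 0], [-0.22, -0.8, 0], 0],
])

```text
clock: 7.98
eef_pos: [0.5796, -0.0439, 0.1484]
ee_rot: [[1.0, 0.004, -0.0], [0.004, -1.0, 0.0], [-0.0, -0.0, -1.0]]
wrist_force: [0.2, 0.2, -0.6]
grip_width: 1.001
```

servo_tool([
  [[0, 0, 0], [-0.22, -0.8, 0], 0],
  [[0, 0, 0], [-0.22, -0.8, 0], 0],
  [[0, 0, 0], [-0.22, -0.8, 0], 0],
  [[0, 0, 0], [-0.22, -0.8, 0], 0],
  [[0, 0, 0], [-0.22, -0.8, 0], 0],
])

```text
clock: 8.4
eef_pos: [0.5543, 0.0493, 0.1487]
ee_rot: [[1.0, 0.002, 0.001], [0.002, -1.0, -0.001], [0.001, 0.001, -1.0]]
wrist_force: [-0.0, -0.1, 0.6]
grip_width: 0.997
```

```bash
python3 -c "
from w import *
wr('w3',['jar_blue','jar_green','cap'])"
```

```text
[0.5545 0.0487 0.1487]
jar_blue landmark 0.92 [174.2 249. ] [0.5577 0.0529 0.    ]
   region 0.82 [189.  250.1] 2444 box 223 276 155 215 rect [251. 186.] [52.8 58.1] 26.6
jar_green landmark 0.88 [165.8 355.9] [ 0.5655 -0.05    0.    ]
   region 0.98 [172.  372.5] 3029 box 337 406 145 202 rect [372.5 170.5] [69.3 55.2] 45.0
cap landmark 0.7 [ 68.4 296.3] [0.6529 0.0108 0.    ]
   region 0.74 [ 64.6 297.4] 1789 box 274 319 40 89 rect [296.5  64.5] [49. 45.] 90.0
```

View pics/w3.png

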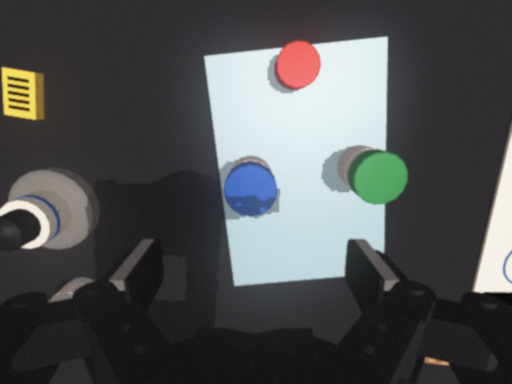

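Blue is centred ahead at (251,187), and the cap at (297,65) gives about (0.652, 0.010). Grasping blue.

servo_tool([
  [[0, 0, 0], [0.02, -0.02, 0.3], 0],
  [[0, 0, 0], [0.02, -0.02, 0.6], 0],
  [[0, 0, 0], [0.02, -0.02, 0.95], 0],
  [[0, 0, 0], [0.02, -0.02, 0.95], 0],
  [[0, 0, 0], [0.02, -0.02, 0.95], 150],
])

```text
clock: 9.17
eef_pos: [0.5536, 0.052, 0.0319]
ee_rot: [[1.0, 0.001, -0.007], [0.001, -1.0, -0.0], [-0.007, 0.0, -1.0]]
wrist_force: [-0.1, -0.1, 0.1]
grip_width: 0.879
```

servo_tool([
  [[0, 0, 0], [0, 0, 0], 255],
  [[0, 0, 0], [0, 0, 0], 255],
  [[0, 0, 0], [0, 0, 0], 255],
  [[0, 0, 0], [0, 0, 0], 255],
  [[0, 0, 0], [0, 0, 0], 255],
])

```text
clock: 9.58
eef_pos: [0.5587, 0.0523, 0.0381]
ee_rot: [[1.0, 0.001, 0.006], [0.001, -1.0, -0.0], [0.006, 0.0, -1.0]]
wrist_force: [0.6, 0.1, 6.0]
grip_width: 0.481
```

servo_tool([
  [[0, 0, 0], [0, 0, 0], 255],
  [[0, 0, 0], [0, 0, -0.2], 255],
  [[0, 0, 0], [0, 0, -0.5], 255],
  [[0, 0, 0], [0, 0, -0.8], 255],
  [[0, 0, 0], [0, 0, -0.9], 255],
])

```text
clock: 10.0
eef_pos: [0.5595, 0.0524, 0.15]
ee_rot: [[1.0, 0.001, 0.011], [0.001, -1.0, -0.0], [0.011, 0.0, -1.0]]
wrist_force: [0.9, -0.7, 0.8]
grip_width: 0.482
```

servo_tool([
  [[0, 0, 0], [-0.025, 0.3, 0], 255],
  [[0, 0, 0], [-0.025, 0.6, 0], 255],
  [[0, 0, 0], [-0.025, 0.8, 0], 255],
  [[0, 0, 0], [-0.025, 0.8, 0], 255],
])

```text
clock: 10.33
eef_pos: [0.5532, -0.0472, 0.1433]
ee_rot: [[1.0, -0.003, 0.002], [-0.003, -1.0, -0.002], [0.002, 0.002, -1.0]]
wrist_force: [0.3, 0.2, -0.6]
grip_width: 0.482
```

servo_tool([
  [[0, 0, 0], [-0.025, 0.3, 0], 255],
  [[0, 0, 0], [-0.025, 0.6, 0], 255],
  [[0, 0, 0], [-0.025, 0.8, 0], 255],
  [[0, 0, 0], [-0.025, 0.8, 0], 255],
])

```text
clock: 10.67
eef_pos: [0.5503, -0.143, 0.143]
ee_rot: [[1.0, -0.003, 0.001], [-0.003, -1.0, -0.002], [0.001, 0.002, -1.0]]
wrist_force: [0.6, -0.1, -0.6]
grip_width: 0.482
```

servo_tool([
  [[0, 0, 0], [-0.025, 0.3, 0], 255],
  [[0, 0, 0], [-0.025, 0.6, 0], 255],
  [[0, 0, 0], [-0.025, 0.8, 0], 255],
  [[0, 0, 0], [-0.025, 0.8, 0], 255],
  [[0, 0, 0], [-0.025, 0.8, 0], 255],
])

```text
clock: 11.08
eef_pos: [0.5474, -0.2357, 0.1425]
ee_rot: [[1.0, -0.001, 0.0], [-0.001, -1.0, 0.001], [0.0, -0.001, -1.0]]
wrist_force: [-0.1, 0.2, -0.1]
grip_width: 0.484
```

```bash
python3 -c "
from w import *
wr('w4',['jar_blue','jar_orange'])"
```

```text
[ 0.5473 -0.2348  0.1424]
jar_blue landmark 0.96 [220.3 249.4] [ 0.5052 -0.23    0.    ]
   region 0.66 [250.1 249.6] 8244 box 208 299 190 305 rect [253.5 247.5] [115.  91.] 90.0
jar_orange landmark 0.82 [ 85.7 259.2] [ 0.6314 -0.2388  0.    ]
   region 0.86 [ 79.6 260. ] 3068 box 226 287 47 111 rect [255.8  78.8] [61.5 62.2] 45.0
```

View pics/w4.png

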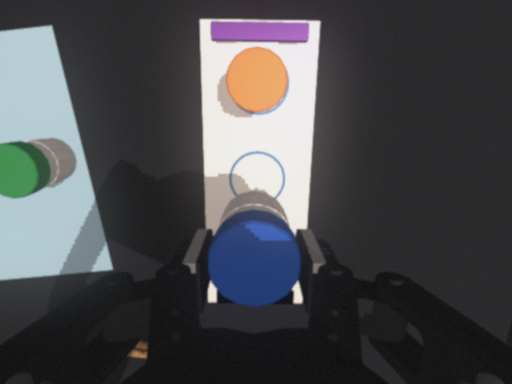

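Orange stands on its ring, and the middle ring is at (257,180), about (0.548, -0.2377). Lowering blue.

servo_tool([
  [[0, 0, 0], [0, 0.02, 0.3], 255],
  [[0, 0, 0], [0, 0.02, 0.55], 255],
  [[0, 0, 0], [0, 0.02, 0.75], 255],
  [[0, 0, 0], [0, 0.02, 0.85], 255],
  [[0, 0, 0], [0, 0.02, 0.85], 255],
])

```text
clock: 11.75
eef_pos: [0.5472, -0.2368, 0.0398]
ee_rot: [[1.0, 0.002, -0.002], [0.002, -1.0, 0.001], [-0.002, -0.001, -1.0]]
wrist_force: [-0.7, -0.1, -0.4]
grip_width: 0.48
```

servo_tool([
  [[0, 0, 0], [0, 0, 0], 255],
  [[0, 0, 0], [0, 0, 0], 150],
  [[0, 0, 0], [0, 0, 0], 60],
  [[0, 0, 0], [0, 0, 0], 0],
  [[0, 0, 0], [0, 0, 0], 0],
])

```text
clock: 12.17
eef_pos: [0.5476, -0.2382, 0.041]
ee_rot: [[1.0, 0.001, 0.001], [0.001, -1.0, -0.0], [0.001, 0.0, -1.0]]
wrist_force: [0.5, -0.7, -0.1]
grip_width: 0.887
```

servo_tool([
  [[0, 0, 0], [0, 0, 0], 0],
  [[0, 0, 0], [0, 0, -0.15], 0],
  [[0, 0, 0], [0, 0, -0.5], 0],
  [[0, 0, 0], [0, 0, -0.85], 0],
  [[0, 0, 0], [0, 0, -0.9], 0],
])

```text
clock: 12.58
eef_pos: [0.5513, -0.2403, 0.1575]
ee_rot: [[1.0, 0.001, 0.012], [0.001, -1.0, -0.006], [0.012, 0.006, -1.0]]
wrist_force: [0.9, -0.3, 1.0]
grip_width: 1.005
```

servo_tool([
  [[0, 0, 0], [-0.25, -0.98, 0], 0],
  [[0, 0, 0], [-0.25, -0.98, 0], 0],
  [[0, 0, 0], [-0.25, -0.98, 0], 0],
  [[0, 0, 0], [-0.25, -0.98, 0], 0],
])

```text
clock: 12.92
eef_pos: [0.5154, -0.1158, 0.1481]
ee_rot: [[1.0, 0.005, -0.001], [0.005, -1.0, 0.002], [-0.001, -0.002, -1.0]]
wrist_force: [-0.5, -0.7, -0.3]
grip_width: 1.001
```

servo_tool([
  [[0, 0, 0], [-0.25, -0.98, 0], 0],
  [[0, 0, 0], [-0.25, -0.98, 0], 0],
  [[0, 0, 0], [-0.25, -0.98, 0], 0],
  [[0, 0, 0], [-0.25, -0.98, 0], 0],
])

```text
clock: 13.25
eef_pos: [0.4855, 0.0016, 0.1484]
ee_rot: [[1.0, 0.006, -0.0], [0.006, -1.0, 0.002], [-0.0, -0.002, -1.0]]
wrist_force: [0.2, 0.4, -0.9]
grip_width: 0.995
```

servo_tool([
  [[0, 0, 0], [-0.25, -0.98, 0], 0],
  [[0, 0, 0], [-0.25, -0.98, 0], 0],
  [[0, 0, 0], [-0.25, -0.98, 0], 0],
  [[0, 0, 0], [-0.25, -0.98, 0], 0],
])

```text
clock: 13.58
eef_pos: [0.4557, 0.1189, 0.1487]
ee_rot: [[1.0, 0.007, 0.0], [0.007, -1.0, 0.002], [0.0, -0.002, -1.0]]
wrist_force: [-0.2, 0.7, 0.4]
grip_width: 0.998
```

servo_tool([
  [[0, 0, 0], [-0.25, -0.98, 0], 0],
  [[0, 0, 0], [-0.25, -0.98, 0], 0],
  [[0, 0, 0], [-0.25, -0.98, 0], 0],
  [[0, 0, 0], [-0.25, -0.98, 0], 0],
  [[0, 0, 0], [-0.25, -0.98, 0], 0],
])

```text
clock: 14.0
eef_pos: [0.4269, 0.2331, 0.1487]
ee_rot: [[1.0, 0.004, 0.001], [0.004, -1.0, -0.0], [0.001, 0.0, -1.0]]
wrist_force: [-0.6, -0.5, -0.5]
grip_width: 0.998
```

```bash
python3 -c "
from w import *
wr('w5',['jar_white','skin_camera','cassette'])"
```

```text
[0.4271 0.232  0.1486]
jar_white landmark 0.84 [178.4 253.2] [0.4263 0.2318 0.    ]
   region 0.73 [189.1 251. ] 2493 box 228 281 159 218 rect [253.  189.5] [58.1 53.2] 63.4
skin_camera landmark 0.81 [ 72.1 241.4] [0.5233 0.2416 0.    ]
   region 0.6 [ 68.8 239.7] 7421 box 196 288 16 116 rect [242.  66.] [100.  92.] 90.0
```

View pics/w5.png

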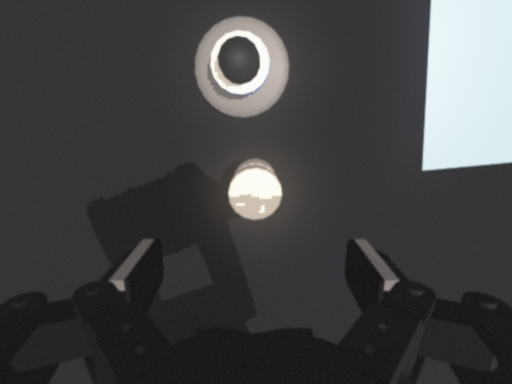

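White is centred at (255,192) and the camera base is at (242,67). Grasping white.

servo_tool([
  [[0, 0, 0], [0, 0, 0.3], 0],
  [[0, 0, 0], [0, 0, 0.6], 0],
  [[0, 0, 0], [0, 0, 0.95], 0],
  [[0, 0, 0], [0, 0, 0.95], 0],
  [[0, 0, 0], [0, 0, 0.95], 150],
])

```text
clock: 14.77
eef_pos: [0.4248, 0.2307, 0.0323]
ee_rot: [[1.0, 0.0, -0.006], [0.0, -1.0, -0.002], [-0.006, 0.002, -1.0]]
wrist_force: [0.6, 0.6, -0.0]
grip_width: 0.883
```

servo_tool([
  [[0, 0, 0], [0, 0, 0], 255],
  [[0, 0, 0], [0, 0, 0], 255],
  [[0, 0, 0], [0, 0, 0], 255],
  [[0, 0, 0], [0, 0, 0], 255],
  [[0, 0, 0], [0, 0, 0], 255],
])

```text
clock: 15.18
eef_pos: [0.4293, 0.233, 0.0378]
ee_rot: [[1.0, 0.001, 0.006], [0.001, -1.0, 0.002], [0.006, -0.002, -1.0]]
wrist_force: [-0.1, -1.1, 7.3]
grip_width: 0.481
```

servo_tool([
  [[0, 0, 0], [0, 0, 0], 255],
  [[0, 0, 0], [0, 0, -0.2], 255],
  [[0, 0, 0], [0, 0, -0.5], 255],
  [[0, 0, 0], [0, 0, -0.8], 255],
  [[0, 0, 0], [0, 0, -0.9], 255],
])

```text
clock: 15.6
eef_pos: [0.43, 0.2336, 0.1498]
ee_rot: [[1.0, 0.001, 0.01], [0.001, -1.0, 0.004], [0.01, -0.004, -1.0]]
wrist_force: [1.1, 1.5, 0.5]
grip_width: 0.48
```

servo_tool([
  [[0, 0, 0], [0.077, 0.3, 0], 255],
  [[0, 0, 0], [0.077, 0.6, 0], 255],
  [[0, 0, 0], [0.077, 0.98, 0], 255],
  [[0, 0, 0], [0.077, 0.98, 0], 255],
])

```text
clock: 15.93
eef_pos: [0.4363, 0.1103, 0.1432]
ee_rot: [[1.0, -0.003, 0.002], [-0.003, -1.0, -0.002], [0.002, 0.002, -1.0]]
wrist_force: [0.2, -0.3, -0.5]
grip_width: 0.48
```

servo_tool([
  [[0, 0, 0], [0.077, 0.3, 0], 255],
  [[0, 0, 0], [0.077, 0.6, 0], 255],
  [[0, 0, 0], [0.077, 0.98, 0], 255],
  [[0, 0, 0], [0.077, 0.98, 0], 255],
])

```text
clock: 16.27
eef_pos: [0.4458, -0.0076, 0.1433]
ee_rot: [[1.0, -0.004, 0.002], [-0.004, -1.0, -0.002], [0.002, 0.002, -1.0]]
wrist_force: [0.7, -0.1, -0.1]
grip_width: 0.484
```

servo_tool([
  [[0, 0, 0], [0.077, 0.3, 0], 255],
  [[0, 0, 0], [0.077, 0.6, 0], 255],
  [[0, 0, 0], [0.077, 0.98, 0], 255],
  [[0, 0, 0], [0.077, 0.98, 0], 255],
])

```text
clock: 16.6
eef_pos: [0.4553, -0.1252, 0.1435]
ee_rot: [[1.0, -0.004, 0.002], [-0.004, -1.0, -0.003], [0.002, 0.003, -1.0]]
wrist_force: [-0.1, 0.2, -0.3]
grip_width: 0.481
```

servo_tool([
  [[0, 0, 0], [0.077, 0.3, 0], 255],
  [[0, 0, 0], [0.077, 0.6, 0], 255],
  [[0, 0, 0], [0.077, 0.98, 0], 255],
  [[0, 0, 0], [0.077, 0.98, 0], 255],
  [[0, 0, 0], [0.077, 0.98, 0], 255],
])

```text
clock: 17.02
eef_pos: [0.4645, -0.2395, 0.1429]
ee_rot: [[1.0, -0.002, 0.001], [-0.002, -1.0, 0.0], [0.001, -0.0, -1.0]]
wrist_force: [0.1, 0.7, -0.7]
grip_width: 0.483
```

```bash
python3 -c "
from w import *
wr('w6',['jar_white','jar_blue','mat'])
I=cv2.imread('pics/w6.png');h=cv2.cvtColor(I,cv2.COLOR_BGR2HSV)
m=((h[...,0]>95)&(h[...,0]<125)&(h[...,1]>50)&(h[...,2]>90)).astype(np.uint8);m[:130]=0;m[225:]=0;m[:,:205]=0;m[:,310:]=0
v,u=np.nonzero(m);print(u.min(),u.max(),v.min(),v.max(),ray('wrist',[v.min()+27,(u.min()+u.max())/2],.004))"
```

```text
[ 0.4644 -0.2381  0.1425]
jar_white landmark 0.98 [225.4 251.6] [ 0.4167 -0.235   0.    ]
   region 0.65 [117.4 252.1] 20230 box 192 314 0 228 rect [253. 114.] [122. 228.] -0.0
jar_blue landmark 0.66 [ 92.5 248.1] [ 0.5427 -0.2314  0.    ]
   region 0.66 [ 86.3 248.7] 3109 box 220 282 54 118 rect [251.3  86.3] [61.5 62.2] 45.0
   region 0.69 [118.4 253.9] 20268 box 192 314 0 229 rect [253.  114.5] [122. 229.] 0.0
225 278 154 198 [ 0.46324103 -0.23481262  0.004     ]
```

View pics/w6.png

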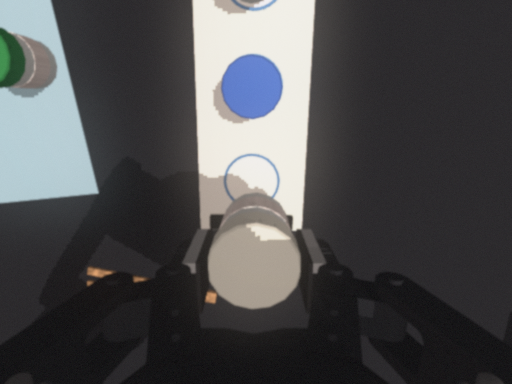

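White hangs straight over the black-side ring, which is at (251,181). Placing it, then going to the cap.

servo_tool([
  [[0, 0, 0], [-0.01, -0.01, 0.3], 255],
  [[0, 0, 0], [-0.01, -0.01, 0.55], 255],
  [[0, 0, 0], [-0.01, -0.01, 0.75], 255],
  [[0, 0, 0], [-0.01, -0.01, 0.85], 255],
  [[0, 0, 0], [-0.01, -0.01, 0.85], 255],
])

```text
clock: 17.78
eef_pos: [0.4629, -0.2361, 0.0397]
ee_rot: [[1.0, 0.002, -0.002], [0.002, -1.0, 0.001], [-0.002, -0.001, -1.0]]
wrist_force: [-1.5, 0.3, -0.5]
grip_width: 0.482
```

servo_tool([
  [[0, 0, 0], [0, 0, 0], 255],
  [[0, 0, 0], [0, 0, 0], 150],
  [[0, 0, 0], [0, 0, 0], 60],
  [[0, 0, 0], [0, 0, 0], 0],
  [[0, 0, 0], [0, 0, 0], 0],
])

```text
clock: 18.2
eef_pos: [0.4633, -0.2371, 0.041]
ee_rot: [[1.0, 0.001, 0.001], [0.001, -1.0, -0.001], [0.001, 0.001, -1.0]]
wrist_force: [-0.3, -0.7, 0.5]
grip_width: 0.882
```

servo_tool([
  [[0, 0, 0], [0, 0, 0], 0],
  [[0, 0, 0], [0, 0, -0.15], 0],
  [[0, 0, 0], [0, 0, -0.5], 0],
  [[0, 0, 0], [0, 0, -0.85], 0],
  [[0, 0, 0], [0, 0, -0.9], 0],
])

```text
clock: 18.62
eef_pos: [0.4668, -0.2394, 0.1569]
ee_rot: [[1.0, 0.001, 0.011], [0.001, -1.0, -0.007], [0.011, 0.007, -1.0]]
wrist_force: [1.4, -0.4, 1.3]
grip_width: 1.001
```

servo_tool([
  [[0, 0, 0], [0.52, -0.69, 0], 0],
  [[0, 0, 0], [0.52, -0.69, 0], 0],
  [[0, 0, 0], [0.52, -0.69, 0], 0],
  [[0, 0, 0], [0.52, -0.69, 0], 0],
])

```text
clock: 18.95
eef_pos: [0.5273, -0.1515, 0.149]
ee_rot: [[1.0, 0.005, 0.002], [0.005, -1.0, 0.001], [0.002, -0.001, -1.0]]
wrist_force: [-0.8, -0.8, -0.4]
grip_width: 1.0
```

servo_tool([
  [[0, 0, 0], [0.52, -0.69, 0], 0],
  [[0, 0, 0], [0.52, -0.69, 0], 0],
  [[0, 0, 0], [0.52, -0.69, 0], 0],
  [[0, 0, 0], [0.52, -0.69, 0], 0],
])

```text
clock: 19.28
eef_pos: [0.5893, -0.069, 0.1487]
ee_rot: [[1.0, 0.004, 0.001], [0.004, -1.0, 0.001], [0.001, -0.001, -1.0]]
wrist_force: [-0.4, -0.5, -0.5]
grip_width: 1.001
```

servo_tool([
  [[0, 0, 0], [0.52, -0.69, 0], 0],
  [[0, 0, 0], [0.52, -0.69, 0], 0],
  [[0, 0, 0], [0.52, -0.69, 0], 0],
  [[0, 0, 0], [0.52, -0.69, 0], 0],
  [[0, 0, 0], [0.52, -0.69, 0], 0],
])

```text
clock: 19.7
eef_pos: [0.6498, 0.0112, 0.1481]
ee_rot: [[1.0, 0.002, -0.001], [0.002, -1.0, -0.001], [-0.001, 0.001, -1.0]]
wrist_force: [-0.3, 0.2, 0.1]
grip_width: 1.001
```

```bash
python3 -c "
from w import *
wr('w7',['cap'])
I=cv2.imread('pics/w7.png');h=cv2.cvtColor(I,cv2.COLOR_BGR2HSV)
m=(((h[...,0]<6)|(h[...,0]>174))&(h[...,1]>150)&(h[...,2]>60)).astype(np.uint8)
N,l,st,ce=cv2.connectedComponentsWithStats(m);i=1+st[1:,4].argmax();print(st[i],ce[i])
s=r.read_state();print(s['ee_rot'].round(4) if hasattr(s['ee_rot'],'round') else s['ee_rot'])
print(ray('wrist',ce[i][::-1],.028),ray('wrist',ce[i][::-1],.03))"
```

```text
[0.6493 0.0105 0.1481]
cap landmark 0.68 [171.2 251.1] [0.6552 0.0126 0.    ]
   region 0.87 [176.8 248.5] 1418 box 231 270 155 199 rect [250.5 177. ] [44. 39.] 90.0
[232 160  37  33 930] [249.71397849 176.43225806]
[[ 1.e+00 -5.e-04 -8.e-04]
 [-5.e-04 -1.e+00 -4.e-04]
 [-8.e-04  4.e-04 -1.e+00]]
[0.65644146 0.01348267 0.028     ] [0.65689963 0.01345445 0.03      ]
```

View pics/w7.png

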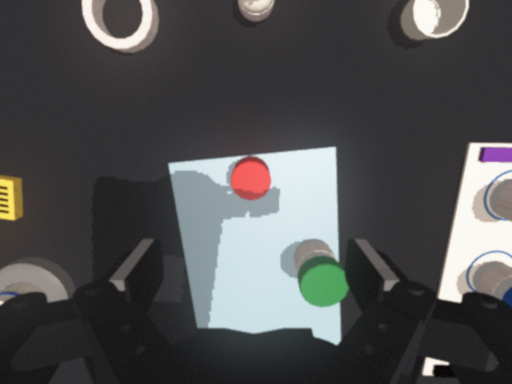

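The cap is at (250,178), about (0.654, 0.012). I'll squeeze along y to centre it, turn 90°, squeeze along x and keep that grip.

servo_tool([
  [[0, 0, 0], [0.035, -0.01, 0.3], 0],
  [[0, 0, 0], [0.035, -0.01, 0.6], 0],
  [[0, 0, 0], [0.035, -0.01, 0.7], 0],
  [[0, 0, 0], [0.035, -0.01, 0.7], 0],
])

```text
clock: 20.18
eef_pos: [0.65, 0.0119, 0.0595]
ee_rot: [[1.0, -0.0, -0.01], [-0.0, -1.0, 0.0], [-0.01, -0.0, -1.0]]
wrist_force: [-0.3, -0.5, -1.3]
grip_width: 1.004
```

servo_tool([
  [[0, 0, 0], [0, 0, 0.25], 0],
  [[0, 0, 0], [0, 0, 0.46], 0],
  [[0, 0, 0], [0, 0, 0.46], 0],
  [[0, 0, 0], [0, 0, 0.46], 200],
  [[0, 0, 0], [0, 0, 0.46], 255],
], force=20)

```text
clock: 20.6
eef_pos: [0.6558, 0.0124, 0.012]
ee_rot: [[1.0, 0.001, 0.003], [0.001, -1.0, -0.0], [0.003, 0.0, -1.0]]
wrist_force: [-0.3, 0.1, 0.4]
grip_width: 0.749
```

servo_tool([
  [[0, 0, 0], [0, 0, 0], 255],
  [[0, 0, 0], [0, 0, 0], 255],
  [[0, 0, 0], [0, 0, 0], 255],
  [[0, 0, 0], [0, 0, 0], 255],
  [[0, 0, 0], [0, 0, 0], 255],
])

```text
clock: 21.02
eef_pos: [0.656, 0.0126, 0.0122]
ee_rot: [[1.0, 0.001, 0.004], [0.001, -1.0, -0.0], [0.004, 0.0, -1.0]]
wrist_force: [-1.2, 0.3, 6.8]
grip_width: 0.436
```

servo_tool([
  [[0, 0, 0], [0, 0, 0], 0],
  [[0, 0, 0], [0, 0, 0], 0],
  [[0, 0, 0], [0, 0, 0], 0],
  [[0, 0, 0], [0, 0, 0], 0],
  [[0, 0, 0], [0, 0, 0], 0],
])

```text
clock: 21.43
eef_pos: [0.6539, 0.0129, 0.009]
ee_rot: [[1.0, 0.001, -0.001], [0.001, -1.0, 0.0], [-0.001, -0.0, -1.0]]
wrist_force: [-1.0, -0.2, 0.6]
grip_width: 1.003
```

servo_tool([
  [[0, 0, -0.167], [0, 0, 0], 0],
  [[0, 0, -0.167], [0, 0, 0], 0],
  [[0, 0, -0.167], [0, 0, 0], 0],
  [[0, 0, -0.167], [0, 0, 0], 0],
  [[0, 0, -0.167], [0, 0, 0], 0],
])

```text
clock: 21.85
eef_pos: [0.654, 0.0128, 0.009]
ee_rot: [[0.863, 0.504, -0.0], [0.504, -0.863, 0.0], [-0.0, -0.0, -1.0]]
wrist_force: [-0.3, -0.4, -0.7]
grip_width: 1.0
```

servo_tool([
  [[0, 0, -0.167], [0, 0, 0], 0],
  [[0, 0, -0.167], [0, 0, 0], 0],
  [[0, 0, -0.167], [0, 0, 0], 0],
  [[0, 0, -0.167], [0, 0, 0], 0],
  [[0, 0, -0.167], [0, 0, 0], 0],
])

```text
clock: 22.27
eef_pos: [0.6541, 0.0128, 0.0091]
ee_rot: [[0.496, 0.868, -0.0], [0.868, -0.496, 0.0], [-0.0, -0.0, -1.0]]
wrist_force: [-0.7, 0.1, -0.4]
grip_width: 0.997
```

servo_tool([
  [[0, 0, -0.167], [0, 0, 0], 0],
  [[0, 0, -0.167], [0, 0, 0], 0],
  [[0, 0, -0.167], [0, 0, 0], 0],
  [[0, 0, -0.167], [0, 0, 0], 0],
  [[0, 0, -0.167], [0, 0, 0], 0],
])

```text
clock: 22.68
eef_pos: [0.6541, 0.0128, 0.0092]
ee_rot: [[-0.004, 1.0, -0.0], [1.0, 0.004, 0.0], [0.0, -0.0, -1.0]]
wrist_force: [-0.1, 0.9, 0.2]
grip_width: 1.002
```

servo_tool([
  [[0, 0, 0], [0, 0, 0], 0],
  [[0, 0, 0], [0, 0, 0], 100],
  [[0, 0, 0], [0, 0, 0], 255],
  [[0, 0, 0], [0, 0, 0], 255],
  [[0, 0, 0], [0, 0, 0], 255],
])

```text
clock: 23.1
eef_pos: [0.6542, 0.0128, 0.0093]
ee_rot: [[-0.003, 1.0, -0.0], [1.0, 0.003, 0.0], [0.0, -0.0, -1.0]]
wrist_force: [-0.2, -0.4, 0.8]
grip_width: 0.455
```

servo_tool([
  [[0, 0, 0], [0, 0, 0], 255],
  [[0, 0, 0], [0, 0, 0], 255],
  [[0, 0, 0], [0, 0, 0], 255],
  [[0, 0, 0], [0, 0, 0], 255],
  [[0, 0, 0], [0, 0, 0], 255],
], force=50)

```text
clock: 23.52
eef_pos: [0.6546, 0.0128, 0.0098]
ee_rot: [[-0.004, 1.0, 0.001], [1.0, 0.004, -0.0], [-0.0, 0.001, -1.0]]
wrist_force: [-0.2, 0.2, 2.9]
grip_width: 0.423
```

servo_tool([
  [[0, 0, 0], [0, 0, -0.2], 255],
  [[0, 0, 0], [0, 0, -0.5], 255],
  [[0, 0, 0], [0, 0, -0.8], 255],
  [[0, 0, 0], [0, 0, -1], 255],
  [[0, 0, 0], [0, 0, -1], 255],
])

```text
clock: 23.93
eef_pos: [0.658, 0.0126, 0.1367]
ee_rot: [[-0.004, 1.0, 0.011], [1.0, 0.004, -0.001], [-0.001, 0.011, -1.0]]
wrist_force: [1.1, -0.8, 0.4]
grip_width: 0.42
```

servo_tool([
  [[0, 0, 0], [0.2, -0.2, 0], 255],
  [[0, 0, 0], [0.4, -0.4, 0], 255],
  [[0, 0, 0], [0.57, -0.545, 0], 255],
  [[0, 0, 0], [0.57, -0.545, 0], 255],
])

```text
clock: 24.27
eef_pos: [0.5846, 0.0837, 0.1273]
ee_rot: [[-0.007, 1.0, -0.005], [1.0, 0.007, 0.001], [0.001, -0.005, -1.0]]
wrist_force: [0.0, -0.5, -1.2]
grip_width: 0.425
```

servo_tool([
  [[0, 0, 0], [0.2, -0.2, 0], 255],
  [[0, 0, 0], [0.4, -0.4, 0], 255],
  [[0, 0, 0], [0.57, -0.545, 0], 255],
  [[0, 0, 0], [0.57, -0.545, 0], 255],
  [[0, 0, 0], [0.57, -0.545, 0], 255],
])

```text
clock: 24.68
eef_pos: [0.522, 0.1494, 0.1285]
ee_rot: [[-0.006, 1.0, -0.001], [1.0, 0.006, -0.001], [-0.001, -0.001, -1.0]]
wrist_force: [0.6, -0.6, -0.2]
grip_width: 0.42
```

```bash
python3 -c "
from w import *
s=r.read_state();print(np.round(s['qpos'],2))
wr('w8',['cap','skin_camera'])"
```

```text
[ 0.18 -0.02  1.98 -0.    1.18  0.17]
[0.5228 0.1489 0.1288]
   region 0.62 [252.6 253.5] 5774 box 214 294 205 298 rect [255.6 251.2] [78.3 92.6] 12.5
skin_camera landmark 0.65 [ 73.8 257.9] [0.5259 0.2414 0.    ]
   region 0.92 [ 68.4 258.1] 8766 box 208 310 13 121 rect [258.5  67.4] [107.4 101.8] 74.1
```

View pics/w8.png

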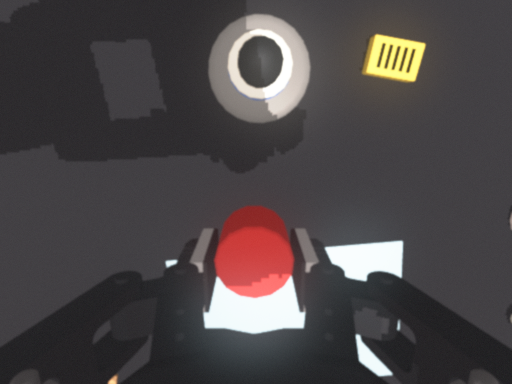

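```bash
python3 -c "
from h import *
I=capture('wrist');g=cv2.cvtColor(I,cv2.COLOR_BGR2GRAY);h=cv2.cvtColor(I,cv2.COLOR_BGR2HSV)
w=np.zeros_like(g);w[25:105,222:300]=255
m=((g>200)&(w>0)).astype(np.uint8)
cs,_=cv2.findContours(m,cv2.RETR_EXTERNAL,cv2.CHAIN_APPROX_NONE);c=max(cs,key=cv2.contourArea)
e=cv2.fitEllipse(cv2.convexHull(c));print('shoulder',e,ray('wrist',e[0][::-1],.05),ray('wrist',e[0][::-1],.049))
d=((g<110)&(w>0)).astype(np.uint8);N,l,st,ce=cv2.connectedComponentsWithStats(d)
cal=get_calibration('wrist')
# predicted outlines for an assumed centre: check
for x,y in((.523,.2405),(.526,.2405)):
    print(x,y,'shoulder',proj('wrist',np.array([x,y,.05])),'tip',proj('wrist',np.array([x,y,.075])),'base',proj('wrist',np.array([x,y,.0])))
red=(((h[...,0]<6)|(h[...,0]>174))&(h[...,1]>150)&(h[...,2]>60)).astype(np.uint8)
v,u=np.nonzero(red[200:310,205:305]);print('red box',u.min()+205,u.max()+205,v.min()+200,v.max()+200)
s=r.read_state()['eef_pos'];print(s,'cap top proj',proj('wrist',s+[0,0,.022]),'px/mm',proj('wrist',s+[.018,0,.022]),proj('wrist',s+[-.018,0,.022]))
k=cv2.resize(I[10:130,200:320],None,fx=5,fy=5,interpolation=cv2.INTER_CUBIC);cv2.ellipse(k,((e[0][0]-200)*5,(e[0][1]-10)*5) and (((e[0][0]-200)*5+2,(e[0][1]-10)*5+2),(e[1][0]*5,e[1][1]*5),e[2]),(0,0,255),1);cv2.imwrite('pics/k8.png',k)"
```

```text
shoulder ((261.85638427734375, 66.40827941894531), (67.10504913330078, 84.61288452148438), 147.77755737304688) [0.52789263 0.2414436  0.05      ] [0.52791622 0.24155937 0.049     ]
0.523 0.2405 shoulder [254.58373184  67.89515188] tip [254.65740481  62.87963052] base [254.47821027  75.07886788]
0.526 0.2405 shoulder [259.03539249  67.90417436] tip [259.69721681  62.88984348] base [258.08746362  75.0861846 ]
red box 214 293 206 288
[0.52352337 0.14826185 0.12922535] cap top proj [255.64123937 266.71366346] px/mm [296.91400721 266.79781994] [214.3686817  266.62950741]
```

View pics/k8.png

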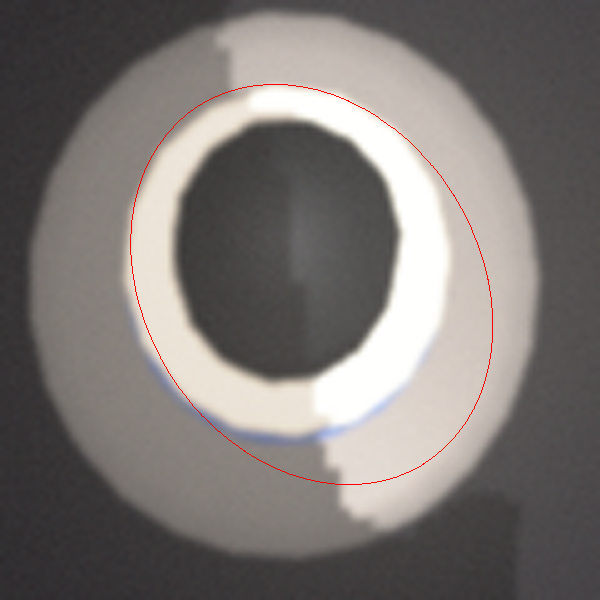

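```bash
python3 -c "
from h import *
from scipy.optimize import least_squares
a=np.linspace(0,2*np.pi,181);C=get_calibration('wrist');K,R,t=[np.array(C[k]) for k in('intrinsics','R','t')]
def ext(x,y,z,rad):
    P=np.c_[x+rad*np.cos(a),y+rad*np.sin(a),0*a+z];p=(P@R.T+t)@K.T;p=p[:,:2]/p[:,2:];return np.r_[p.min(0),p.max(0)]
sh=np.array([126,86,450,432])/5+[200,10,200,10]-.4
ba=np.array([30,10,540,558])/5+[200,10,200,10]-.4
no=np.array([174,118,402,381])/5+[200,10,200,10]-.4
for nm,o,z0,rad in(('sh',sh,.05,.022),('base',ba,.01,.04)):
    s=least_squares(lambda p:ext(p[0],p[1],p[2],rad)-o,[.524,.2405,z0]);print(nm,s.x.round(4),s.fun.round(1))
    s=least_squares(lambda p:ext(p[0],p[1],z0,rad)-o,[.524,.2405]);print(nm,s.x.round(4),s.fun.round(1))
print('nose obs',no,ext(.525,.2425,.05,.015),ext(.525,.2425,.071,.0142))
"
```

```text
sh [0.5248 0.2444 0.0463] [ 0.1 -0.1 -0.1  0.1]
sh [0.5247 0.2439] [-0.4 -0.7  0.4  0.8]
base [0.5246 0.2438 0.0141] [-0.1  0.1  0.1 -0.1]
base [0.5247 0.2444] [ 0.7  0.8 -0.7 -1. ]
nose obs [234.4  33.2 280.   85.8] [235.25077356  40.27201181 279.88887207  88.22054743] [234.52425223  34.44984623 281.38863554  84.97439677]
```

```bash
python3 -c "
from h import *
from scipy.optimize import least_squares
I=cv2.imread('pics/w8.png').astype(int)
red=(I[...,2]>1.8*I[...,1])&(I[...,2]>1.8*I[...,0])&(I[...,2]>70)
red[:195]=0;red[310:]=0;red[:,:200]=0;red[:,310:]=0
v,u=np.nonzero(red);print(u.min(),u.max(),v.min(),v.max())
for row in(230,245,255,265,275,285,295):
    q=np.nonzero(red[row])[0];print(row,q.min() if len(q) else 0,q.max() if len(q) else 0)
a=np.linspace(0,2*np.pi,361);C=get_calibration('wrist');K,R,t=[np.array(C[k]) for k in('intrinsics','R','t')]
s=np.array(r.read_state()['eef_pos']);print(s,(R[2]).round(3))
for dy in(0,.002,.004):
  for dz in(.017,.022):
    for z,n in((dz,'top'),(dz-.03,'rim')):
        P=np.c_[s[0]+.018*np.cos(a),s[1]+dy+.018*np.sin(a),0*a+s[2]+z];p=(P@R.T+t)@K.T;p=p[:,:2]/p[:,2:];print(dy,dz,n,p.min(0).round(1),p.max(0).round(1))
"
```

```text
214 294 206 296
230 222 286
245 217 290
255 215 293
265 215 293
275 217 289
285 226 282
295 245 262
[0.52352337 0.14826185 0.12922535] [-0.    -0.268 -0.963]
0 0.017 top [215.7 223.9] [295.5 295.8]
0 0.017 rim [222.4 202.9] [288.3 263.9]
0 0.022 top [214.3 228.3] [296.9 302.5]
0 0.022 rim [221.4 205.8] [289.3 268.5]
0.002 0.017 top [215.6 219.6] [295.6 292.1]
0.002 0.017 rim [222.3 199.3] [288.4 260.7]
0.002 0.022 top [214.2 223.8] [297.1 298.6]
0.002 0.022 rim [221.3 202.1] [289.4 265.2]
0.004 0.017 top [215.4 215.2] [295.8 288.3]
0.004 0.017 rim [222.2 195.6] [288.5 257.5]
0.004 0.022 top [214.  219.4] [297.3 294.7]
0.004 0.022 rim [221.2 198.4] [289.6 261.9]
```

The shoulder, base and nose outlines agree on about (0.525, 0.243), and the cap is centred in the grip. Moving over the nose and lowering partway.

servo_tool([
  [[0, 0, 0], [0.25, 0.015, 0], 255],
  [[0, 0, 0], [0.5, 0.015, 0], 255],
  [[0, 0, 0], [0.7, 0.015, 0], 255],
  [[0, 0, 0], [0.79, 0.015, 0], 255],
  [[0, 0, 0], [0.79, 0.015, 0], 255],
])

```text
clock: 25.4
eef_pos: [0.5245, 0.2451, 0.1293]
ee_rot: [[-0.006, 1.0, 0.0], [1.0, 0.006, 0.0], [0.0, 0.0, -1.0]]
wrist_force: [-0.7, -0.3, 0.0]
grip_width: 0.419
```

servo_tool([
  [[0, 0, 0], [0, 0, 0.1], 255],
  [[0, 0, 0], [0, 0, 0.2], 255],
  [[0, 0, 0], [0, 0, 0.27], 255],
  [[0, 0, 0], [0, 0, 0.27], 255],
  [[0, 0, 0], [0, 0, 0.27], 255],
])

```text
clock: 25.82
eef_pos: [0.5233, 0.2427, 0.0952]
ee_rot: [[-0.003, 1.0, -0.003], [1.0, 0.003, -0.001], [-0.001, -0.003, -1.0]]
wrist_force: [0.1, 0.2, 0.1]
grip_width: 0.417
```

```bash
python3 -c "
from h import *
s=r.read_state();print(np.round(s['eef_pos'],4),np.round(s['wrist_force'],1))
a=capture('side');b=capture('top')
p=proj('side',np.array([.525,.243,.08])).astype(int);q=proj('top',np.array([.525,.243,.08])).astype(int);print(p,q)
A=cv2.resize(a[p[1]-40:p[1]+40,p[0]-40:p[0]+40],(400,400),interpolation=cv2.INTER_CUBIC)
B=cv2.resize(b[q[1]-40:q[1]+40,q[0]-40:q[0]+40],(400,400),interpolation=cv2.INTER_CUBIC)
cv2.imwrite('pics/n1.png',np.hstack([A,B]))"
```

```text
[0.5233 0.2427 0.0952] [0.1 0.2 0.1]
[227 122] [144 200]
```

View pics/n1.png

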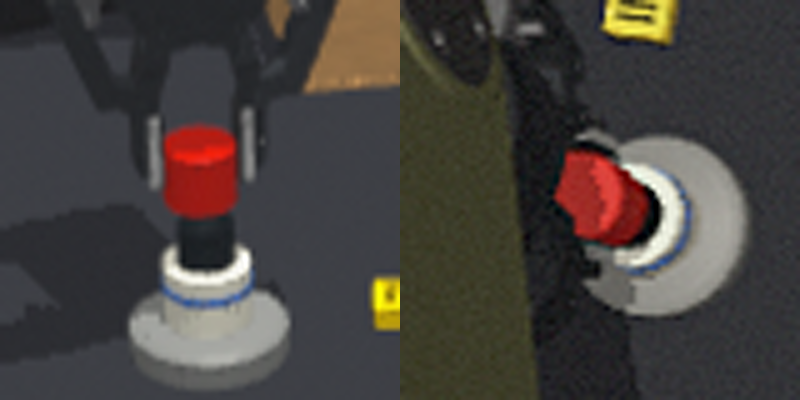

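In the side view the cap sits about 2 mm left (-x) of the nose axis, so I'll correct +x by 2 mm and lower with force checks.

servo_tool([
  [[0, 0, 0], [0.005, 0.017, 0], 255],
  [[0, 0, 0], [0.005, 0.017, 0], 255],
  [[0, 0, 0], [0.005, 0.017, 0.06], 255],
  [[0, 0, 0], [0.005, 0.017, 0.12], 255],
  [[0, 0, 0], [0.005, 0.017, 0.12], 255],
])

```text
clock: 26.33
eef_pos: [0.5249, 0.244, 0.0804]
ee_rot: [[-0.004, 1.0, -0.003], [1.0, 0.004, -0.001], [-0.001, -0.003, -1.0]]
wrist_force: [-0.5, 0.0, -1.4]
grip_width: 0.423
```

servo_tool([
  [[0, 0, 0], [0, 0, 0.02], 255],
  [[0, 0, 0], [0, 0, 0.04], 255],
  [[0, 0, 0], [0, 0, 0.06], 255],
  [[0, 0, 0], [0, 0, 0.06], 255],
])

```text
clock: 26.67
eef_pos: [0.5259, 0.2444, 0.0747]
ee_rot: [[-0.004, 1.0, -0.001], [1.0, 0.004, -0.0], [-0.0, -0.001, -1.0]]
wrist_force: [-1.4, 0.3, -1.0]
grip_width: 0.422
```

servo_tool([
  [[0, 0, 0], [0, 0, 0.015], 255],
  [[0, 0, 0], [0, 0, 0.03], 255],
  [[0, 0, 0], [0, 0, 0.04], 255],
  [[0, 0, 0], [0, 0, 0.04], 255],
])

```text
clock: 27.0
eef_pos: [0.526, 0.2442, 0.0701]
ee_rot: [[-0.004, 1.0, -0.001], [1.0, 0.004, -0.001], [-0.001, -0.001, -1.0]]
wrist_force: [-1.3, -1.6, -0.5]
grip_width: 0.423
```

servo_tool([
  [[0, 0, 0], [0, 0, 0.015], 255],
  [[0, 0, 0], [0, 0, 0.03], 255],
  [[0, 0, 0], [0, 0, 0.04], 255],
  [[0, 0, 0], [0, 0, 0.04], 255],
])

```text
clock: 27.33
eef_pos: [0.5258, 0.2442, 0.0653]
ee_rot: [[-0.004, 1.0, -0.001], [1.0, 0.004, -0.001], [-0.001, -0.001, -1.0]]
wrist_force: [-3.3, -3.0, 0.7]
grip_width: 0.419
```

servo_tool([
  [[0, 0, 0], [0, 0, 0.01], 255],
  [[0, 0, 0], [0, 0, 0.02], 255],
  [[0, 0, 0], [0, 0, 0.02], 255],
])

```text
clock: 27.58
eef_pos: [0.5256, 0.2442, 0.0631]
ee_rot: [[-0.004, 1.0, -0.002], [1.0, 0.004, -0.001], [-0.001, -0.002, -1.0]]
wrist_force: [-4.5, -4.2, 3.3]
grip_width: 0.417
```

servo_tool([
  [[0, 0, 0], [0, 0, 0.01], 255],
  [[0, 0, 0], [0, 0, 0.02], 255],
  [[0, 0, 0], [0, 0, 0.02], 255],
])

```text
clock: 27.83
eef_pos: [0.5255, 0.2442, 0.0608]
ee_rot: [[-0.004, 1.0, -0.002], [1.0, 0.004, -0.001], [-0.001, -0.002, -1.0]]
wrist_force: [-5.9, -4.7, 3.4]
grip_width: 0.418
```

servo_tool([
  [[0, 0, 0], [-0.005, -0.007, 0.01], 255],
  [[0, 0, 0], [-0.005, -0.007, 0.02], 255],
  [[0, 0, 0], [-0.005, -0.007, 0.02], 255],
])

```text
clock: 28.08
eef_pos: [0.5254, 0.2441, 0.0597]
ee_rot: [[-0.004, 1.0, -0.001], [1.0, 0.004, 0.0], [0.0, -0.001, -1.0]]
wrist_force: [-7.0, -3.0, 8.7]
grip_width: 0.418
```

servo_tool([
  [[0, 0, 0], [0, 0, 0.01], 255],
  [[0, 0, 0], [0, 0, 0.015], 255],
  [[0, 0, 0], [0, 0, 0.015], 255],
])

```text
clock: 28.33
eef_pos: [0.5255, 0.2442, 0.0596]
ee_rot: [[-0.004, 1.0, -0.001], [1.0, 0.004, -0.0], [-0.0, -0.001, -1.0]]
wrist_force: [-11.6, -5.5, 18.2]
grip_width: 0.419
```

servo_tool([
  [[0, 0, 0], [0, 0, -0.015], 255],
  [[0, 0, 0], [0, 0, -0.015], 0],
  [[0, 0, 0], [0, 0, -0.015], 0],
  [[0, 0, 0], [0, 0, -0.015], 0],
  [[0, 0, 0], [0, 0, -0.015], 0],
])

```text
clock: 28.75
eef_pos: [0.5258, 0.2441, 0.0584]
ee_rot: [[-0.004, 1.0, 0.001], [1.0, 0.004, 0.001], [0.001, 0.001, -1.0]]
wrist_force: [-0.8, 0.2, -0.3]
grip_width: 0.958
```

servo_tool([
  [[0, 0, 0], [0, 0, 0], 0],
  [[0, 0, 0], [0, 0, -0.1], 0],
  [[0, 0, 0], [0, 0, -0.25], 0],
  [[0, 0, 0], [0, 0, -0.4], 0],
  [[0, 0, 0], [0, 0, -0.4], 0],
])

```text
clock: 29.17
eef_pos: [0.5283, 0.245, 0.1117]
ee_rot: [[-0.004, 1.0, 0.008], [1.0, 0.004, 0.003], [0.003, 0.008, -1.0]]
wrist_force: [1.0, 0.4, 1.2]
grip_width: 0.998
```

servo_tool([
  [[0, 0, 0], [0, 0, 0], 255],
  [[0, 0, 0], [0, 0, 0], 255],
  [[0, 0, 0], [0, 0, 0], 255],
  [[0, 0, 0], [0, 0, 0], 255],
  [[0, 0, 0], [0, 0, 0], 255],
])

```text
clock: 29.58
eef_pos: [0.5248, 0.2436, 0.1054]
ee_rot: [[-0.004, 1.0, -0.002], [1.0, 0.004, -0.001], [-0.001, -0.002, -1.0]]
wrist_force: [-0.0, 0.6, 0.1]
grip_width: 0.299
```

```bash
cat > sv.py <<'E'
from h import *
import sys
def sv(n):
    s=r.read_state();print(np.round(s['eef_pos'],4),np.round(s['wrist_force'],1),round(s['grip_width'],3))
    a=capture('side');b=capture('top')
    p=proj('side',np.array([.525,.243,.06])).astype(int);q=proj('top',np.array([.525,.243,.06])).astype(int)
    A=cv2.resize(a[p[1]-40:p[1]+40,p[0]-40:p[0]+40],(400,400),interpolation=cv2.INTER_CUBIC)
    B=cv2.resize(b[q[1]-40:q[1]+40,q[0]-40:q[0]+40],(400,400),interpolation=cv2.INTER_CUBIC)
    cv2.imwrite(f'pics/{n}.png',np.hstack([A,B]))
sv(sys.argv[1])
E
python3 sv.py n2
```

```text
[0.5248 0.2436 0.1054] [-0.   0.6  0.1] 0.299
```

View pics/n2.png

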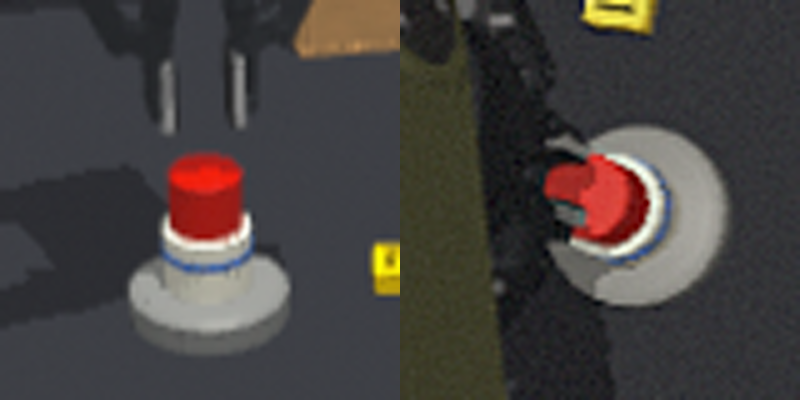

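The cap stands straight on the nose, seated or nearly so. Pressing it from above with shut fingers.

servo_tool([
  [[0, 0, 0], [0, 0, 0], 255],
  [[0, 0, 0], [0, 0, 0], 255],
  [[0, 0, 0], [0, 0, 0], 255],
  [[0, 0, 0], [0, 0, 0.08], 255],
  [[0, 0, 0], [0, 0, 0.16], 255],
])

```text
clock: 30.1
eef_pos: [0.526, 0.2441, 0.0874]
ee_rot: [[-0.004, 1.0, 0.002], [1.0, 0.004, 0.001], [0.001, 0.002, -1.0]]
wrist_force: [-0.2, -0.6, 0.9]
grip_width: 0.0
```

servo_tool([
  [[0, 0, 0], [0, 0, 0.01], 255],
  [[0, 0, 0], [0, 0, 0.02], 255],
  [[0, 0, 0], [0, 0, 0.02], 255],
])

```text
clock: 30.35
eef_pos: [0.5249, 0.2437, 0.084]
ee_rot: [[-0.004, 1.0, -0.001], [1.0, 0.004, -0.0], [-0.0, -0.001, -1.0]]
wrist_force: [-0.2, 0.5, -0.3]
grip_width: -0.001
```

servo_tool([
  [[0, 0, 0], [0, 0, 0.01], 255],
  [[0, 0, 0], [0, 0, 0.015], 255],
  [[0, 0, 0], [0, 0, 0.015], 255],
])

```text
clock: 30.6
eef_pos: [0.5255, 0.2439, 0.0833]
ee_rot: [[-0.004, 1.0, 0.0], [1.0, 0.004, 0.0], [0.0, 0.0, -1.0]]
wrist_force: [-0.1, 0.3, -0.2]
grip_width: 0.002
```

servo_tool([
  [[0, 0, 0], [0, 0, 0.005], 255],
  [[0, 0, 0], [0, 0, 0.01], 255],
  [[0, 0, 0], [0, 0, 0.01], 255],
])

```text
clock: 30.85
eef_pos: [0.5254, 0.2439, 0.0819]
ee_rot: [[-0.004, 1.0, 0.0], [1.0, 0.004, 0.0], [0.0, 0.0, -1.0]]
wrist_force: [-0.6, -0.4, 0.8]
grip_width: -0.002
```

servo_tool([
  [[0, 0, 0], [0, 0, 0.005], 255],
  [[0, 0, 0], [0, 0, 0.01], 255],
  [[0, 0, 0], [0, 0, 0.01], 255],
])

```text
clock: 31.1
eef_pos: [0.5253, 0.2438, 0.0806]
ee_rot: [[-0.004, 1.0, -0.0], [1.0, 0.004, -0.0], [-0.0, -0.0, -1.0]]
wrist_force: [0.1, 0.2, -0.2]
grip_width: 0.002
```

servo_tool([
  [[0, 0, 0], [0, 0, 0.005], 255],
  [[0, 0, 0], [0, 0, 0.01], 255],
  [[0, 0, 0], [0, 0, 0.01], 255],
])

```text
clock: 31.35
eef_pos: [0.5255, 0.2439, 0.0797]
ee_rot: [[-0.004, 1.0, 0.0], [1.0, 0.004, 0.0], [0.0, 0.0, -1.0]]
wrist_force: [0.1, -0.6, 1.4]
grip_width: 0.002
```

servo_tool([
  [[0, 0, 0], [0, 0, 0.005], 255],
  [[0, 0, 0], [0, 0, 0.01], 255],
  [[0, 0, 0], [0, 0, 0.01], 255],
])

```text
clock: 31.6
eef_pos: [0.5256, 0.2439, 0.0796]
ee_rot: [[-0.004, 1.0, -0.0], [1.0, 0.004, -0.0], [-0.0, -0.0, -1.0]]
wrist_force: [-4.2, -1.6, 7.4]
grip_width: 0.0
```

Contact is at 0.0797, which is the expected height of a fully seated cap (0.050 + 0.030). Pressing firmer to be sure.

servo_tool([
  [[0, 0, 0], [0, 0, 0.01], 255],
  [[0, 0, 0], [0, 0, 0.015], 255],
  [[0, 0, 0], [0, 0, 0.015], 255],
])

```text
clock: 31.85
eef_pos: [0.5257, 0.2439, 0.0795]
ee_rot: [[-0.004, 1.0, -0.001], [1.0, 0.004, -0.0], [-0.0, -0.001, -1.0]]
wrist_force: [-8.8, -2.8, 15.7]
grip_width: -0.002
```

servo_tool([
  [[0, 0, 0], [0, 0, 0.008], 255],
  [[0, 0, 0], [0, 0, 0.015], 255],
  [[0, 0, 0], [0, 0, 0.015], 255],
])

```text
clock: 32.1
eef_pos: [0.5258, 0.244, 0.0794]
ee_rot: [[-0.005, 1.0, -0.001], [1.0, 0.005, -0.001], [-0.001, -0.001, -1.0]]
wrist_force: [-12.9, -6.1, 24.2]
grip_width: -0.003
```

servo_tool([
  [[0, 0, 0], [0, 0, -0.05], 255],
  [[0, 0, 0], [0, 0, -0.3], 255],
  [[0, 0, 0], [0, 0, -0.6], 0],
  [[0, 0, 0], [0, 0, -0.7], 0],
  [[0, 0, 0], [0, 0, -0.7], 0],
], force=25)

```text
clock: 32.52
eef_pos: [0.5282, 0.2449, 0.1637]
ee_rot: [[-0.004, 1.0, 0.009], [1.0, 0.004, 0.003], [0.003, 0.009, -1.0]]
wrist_force: [-0.3, -1.3, -0.2]
grip_width: 0.422
```

servo_tool([
  [[0, 0, 0.167], [0, 0.2, 0], 0],
  [[0, 0, 0.167], [0, 0.2, 0], 0],
  [[0, 0, 0.167], [0, 0.2, 0], 0],
  [[0, 0, 0.167], [0, 0.2, 0], 0],
  [[0, 0, 0.167], [0, 0.2, 0], 0],
])

```text
clock: 32.93
eef_pos: [0.5486, 0.2436, 0.1564]
ee_rot: [[0.5, 0.866, -0.003], [0.866, -0.5, -0.001], [-0.002, -0.002, -1.0]]
wrist_force: [0.0, 0.1, 0.1]
grip_width: 1.0
```

servo_tool([
  [[0, 0, 0.167], [0, 0, 0], 0],
  [[0, 0, 0.167], [0, 0, 0], 0],
  [[0, 0, 0.167], [0, 0, 0], 0],
  [[0, 0, 0.167], [0, 0, 0], 0],
  [[0, 0, 0.167], [0, 0, 0], 0],
])

```text
clock: 33.35
eef_pos: [0.5487, 0.2438, 0.1572]
ee_rot: [[0.865, 0.501, -0.002], [0.501, -0.865, -0.001], [-0.002, -0.0, -1.0]]
wrist_force: [-0.1, -0.1, 0.0]
grip_width: 0.995
```

servo_tool([
  [[0, 0, 0.167], [0, 0, 0], 0],
  [[0, 0, 0.167], [0, 0, 0], 0],
  [[0, 0, 0.167], [0, 0, 0], 0],
  [[0, 0, 0.167], [0, 0, 0], 0],
  [[0, 0, 0.167], [0, 0, 0], 0],
])

```text
clock: 33.77
eef_pos: [0.549, 0.2438, 0.1577]
ee_rot: [[1.0, 0.002, -0.001], [0.002, -1.0, -0.0], [-0.001, 0.0, -1.0]]
wrist_force: [-0.5, 0.2, 0.1]
grip_width: 1.001
```

```bash
cat > cas.py <<'E'
from w import *
wr('w9',['cassette'])
I=cv2.imread('pics/w9.png');h=cv2.cvtColor(I,cv2.COLOR_BGR2HSV)
m=((h[...,0]>20)&(h[...,0]<36)&(h[...,1]>110)&(h[...,2]>185)).astype(np.uint8)
m=cv2.morphologyEx(m,cv2.MORPH_CLOSE,np.ones((7,7),np.uint8))
N,l,st,ce=cv2.connectedComponentsWithStats(m);i=1+st[1:,4].argmax()
v,u=np.nonzero(l==i);X=np.array([ray('wrist',[b,a],.012)[:2] for a,b in zip(u,v)],np.float32)
print(st[i],cv2.minAreaRect(X*1000),X.mean(0),r.read_state()['ee_rot'])
c=[int(k) for k in st[i][:4]];cv2.imwrite('pics/c9.png',cv2.resize(np.hstack([I,cv2.cvtColor((l==i).astype(np.uint8)*255,cv2.COLOR_GRAY2BGR)])[max(0,c[1]-30):c[1]+c[3]+30],(800,150)))
E
python3 cas.py
```

```text
[0.549  0.2438 0.1578]
cassette landmark 0.97 [ 94.  241.6] [0.6265 0.2555 0.    ]
   region 0.69 [ 88.6 242.1] 1451 box 224 260 63 112 rect [242.1  87. ] [31.3 47.2] 8.1
[ 225   62   37   51 1492] ((631.5181274414062, 254.201171875), (28.141536712646484, 40.055179595947266), 81.03538513183594) [0.63191897 0.25418413] [[ 9.99985263e-01  5.37733618e-03 -7.46788513e-04]
 [ 5.37714362e-03 -9.99985509e-01 -2.59620593e-04]
 [-7.48173759e-04  2.55601178e-04 -9.99999687e-01]]
```

Cassette top measures 28.1 x 40.1 mm, as it should, at (0.6315, 0.254) with yaw -9°. Grasping it across the 28 mm side.

servo_tool([
  [[0, 0, 0.05], [0.3, -0.08, 0], 0],
  [[0, 0, 0.05], [0.6, -0.08, 0], 0],
  [[0, 0, 0.05], [0.685, -0.08, 0], 0],
  [[0, 0, 0.05], [0.685, -0.08, 0], 0],
  [[0, 0, 0.05], [0.685, -0.08, 0], 0],
])

```text
clock: 34.33
eef_pos: [0.6314, 0.2535, 0.1581]
ee_rot: [[0.988, -0.154, -0.001], [-0.154, -0.988, -0.0], [-0.001, 0.0, -1.0]]
wrist_force: [-1.1, -0.3, -0.8]
grip_width: 1.0
```

servo_tool([
  [[0, 0, 0], [0, 0, 0.3], 0],
  [[0, 0, 0], [0, 0, 0.6], 0],
  [[0, 0, 0], [0, 0, 0.8], 0],
  [[0, 0, 0], [0, 0, 0.95], 0],
  [[0, 0, 0], [0, 0, 0.95], 0],
])

```text
clock: 34.75
eef_pos: [0.6265, 0.2526, 0.0391]
ee_rot: [[0.988, -0.154, -0.01], [-0.154, -0.988, -0.003], [-0.009, 0.004, -1.0]]
wrist_force: [0.4, 0.4, -1.1]
grip_width: 0.997
```

servo_tool([
  [[0, 0, 0], [0, 0, 0.1], 0],
  [[0, 0, 0], [0, 0, 0.2], 0],
  [[0, 0, 0], [0, 0, 0.24], 0],
  [[0, 0, 0], [0, 0, 0.24], 0],
  [[0, 0, 0], [0, 0, 0.24], 0],
])

```text
clock: 35.17
eef_pos: [0.6318, 0.2538, 0.0163]
ee_rot: [[0.988, -0.155, 0.0], [-0.155, -0.988, 0.0], [0.0, -0.0, -1.0]]
wrist_force: [-0.5, 0.1, 0.3]
grip_width: 1.001
```

servo_tool([
  [[0, 0, 0], [0, 0, 0.05], 0],
  [[0, 0, 0], [0, 0, 0.09], 0],
  [[0, 0, 0], [0, 0, 0.09], 100],
  [[0, 0, 0], [0, 0, 0.09], 200],
  [[0, 0, 0], [0, 0, 0.09], 255],
], force=25)

```text
clock: 35.58
eef_pos: [0.6316, 0.2537, 0.0052]
ee_rot: [[0.988, -0.155, 0.0], [-0.155, -0.988, 0.0], [0.0, -0.0, -1.0]]
wrist_force: [-0.5, -0.7, -0.1]
grip_width: 0.606
```

servo_tool([
  [[0, 0, 0], [0, 0, 0], 255],
  [[0, 0, 0], [0, 0, 0], 255],
  [[0, 0, 0], [0, 0, 0], 255],
  [[0, 0, 0], [0, 0, 0], 255],
  [[0, 0, 0], [0, 0, 0], 255],
])

```text
clock: 36.0
eef_pos: [0.632, 0.2538, 0.0056]
ee_rot: [[0.988, -0.155, 0.001], [-0.155, -0.988, 0.0], [0.001, -0.0, -1.0]]
wrist_force: [0.1, 0.0, 2.0]
grip_width: 0.32
```

servo_tool([
  [[0, 0, 0], [0, 0, 0], 255],
  [[0, 0, 0], [0, 0, 0], 255],
  [[0, 0, 0], [0, 0, -0.3], 255],
  [[0, 0, 0], [0, 0, -0.6], 255],
  [[0, 0, 0], [0, 0, -1], 255],
])

```text
clock: 36.42
eef_pos: [0.6296, 0.253, 0.117]
ee_rot: [[0.988, -0.155, -0.006], [-0.155, -0.988, -0.002], [-0.005, 0.003, -1.0]]
wrist_force: [0.1, 0.3, -0.5]
grip_width: 0.315
```

servo_tool([
  [[0, 0, 0], [0, 0, -0.1], 255],
  [[0, 0, 0], [0, 0, -0.2], 255],
  [[0, 0, 0], [0, 0, -0.2], 255],
])

```text
clock: 36.67
eef_pos: [0.6328, 0.2541, 0.1457]
ee_rot: [[0.988, -0.155, 0.004], [-0.155, -0.988, 0.001], [0.004, -0.002, -1.0]]
wrist_force: [0.3, 0.3, 0.1]
grip_width: 0.316
```

```bash
python3 -c "
from w import *
wr('w10',['cassette'])
capture('top')
for n in('jar_blue','jar_orange','jar_white','jar_green'):
    for d in finder.landmark_of(n,'top')[:1]: print(n,round(d['conf'],2),ray('top',d['at'],0.004).round(4))
"
```

```text
[0.6317 0.2537 0.1431]
cassette landmark 0.66 [240.6 248. ] [0.5686 0.2688 0.    ]
   region 0.82 [243.3 249.6] 4468 box 224 282 204 284 rect [253. 244.] [80. 58.] 90.0
jar_blue 0.93 [ 0.5398 -0.2443  0.004 ]
jar_orange 0.73 [ 0.6253 -0.2436  0.004 ]
jar_white 0.76 [ 0.4602 -0.2389  0.004 ]
jar_green 0.81 [ 0.566 -0.051  0.004]
```

View pics/w10.png

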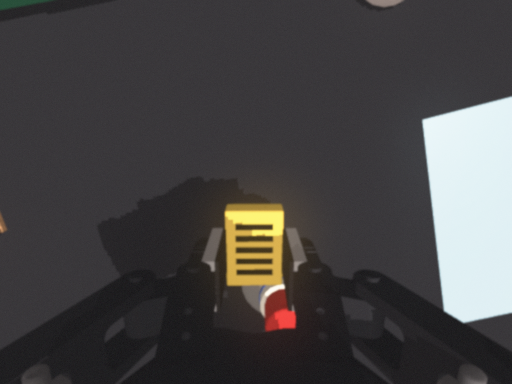

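The cassette is held flat and straight in the fingers, at (253,245). I'll move short of the blue jar for a look.

servo_tool([
  [[0, 0, 0], [-0.08, 0.35, 0], 255],
  [[0, 0, 0], [-0.16, 0.7, 0], 255],
  [[0, 0, 0], [-0.16, 0.83, 0], 255],
  [[0, 0, 0], [-0.16, 0.83, 0], 255],
])

```text
clock: 37.4
eef_pos: [0.5959, 0.1551, 0.1418]
ee_rot: [[0.987, -0.159, -0.002], [-0.159, -0.987, -0.001], [-0.002, 0.002, -1.0]]
wrist_force: [0.6, 0.4, 0.1]
grip_width: 0.313
```

servo_tool([
  [[0, 0, 0], [-0.08, 0.35, 0], 255],
  [[0, 0, 0], [-0.16, 0.7, 0], 255],
  [[0, 0, 0], [-0.16, 0.83, 0], 255],
  [[0, 0, 0], [-0.16, 0.83, 0], 255],
])

```text
clock: 37.73
eef_pos: [0.562, 0.0604, 0.1424]
ee_rot: [[0.987, -0.159, -0.001], [-0.159, -0.987, -0.001], [-0.001, 0.001, -1.0]]
wrist_force: [1.3, -0.2, -0.8]
grip_width: 0.315
```

servo_tool([
  [[0, 0, 0], [-0.08, 0.35, 0], 255],
  [[0, 0, 0], [-0.16, 0.7, 0], 255],
  [[0, 0, 0], [-0.16, 0.83, 0], 255],
  [[0, 0, 0], [-0.16, 0.83, 0], 255],
])

```text
clock: 38.07
eef_pos: [0.5282, -0.0343, 0.1428]
ee_rot: [[0.987, -0.158, 0.0], [-0.158, -0.987, -0.0], [0.0, 0.0, -1.0]]
wrist_force: [-0.8, 0.1, 0.2]
grip_width: 0.318
```

servo_tool([
  [[0, 0, 0], [-0.08, 0.35, 0], 255],
  [[0, 0, 0], [-0.16, 0.7, 0], 255],
  [[0, 0, 0], [-0.16, 0.83, 0], 255],
  [[0, 0, 0], [-0.16, 0.83, 0], 255],
])

```text
clock: 38.4
eef_pos: [0.4942, -0.1295, 0.143]
ee_rot: [[0.987, -0.158, 0.001], [-0.158, -0.987, -0.0], [0.001, 0.0, -1.0]]
wrist_force: [0.6, 0.1, -0.1]
grip_width: 0.318
```

servo_tool([
  [[0, 0, 0], [-0.08, 0.35, 0], 255],
  [[0, 0, 0], [-0.16, 0.7, 0], 255],
  [[0, 0, 0], [-0.16, 0.83, 0], 255],
  [[0, 0, 0], [-0.16, 0.83, 0], 255],
  [[0, 0, 0], [-0.16, 0.83, 0], 255],
])

```text
clock: 38.82
eef_pos: [0.4605, -0.2226, 0.1428]
ee_rot: [[0.988, -0.156, 0.001], [-0.156, -0.988, 0.001], [0.0, -0.001, -1.0]]
wrist_force: [0.2, 0.2, -1.1]
grip_width: 0.318
```

```bash
cat > lid.py <<'E'
from h import *
def lids(cam,I):
    h=cv2.cvtColor(I,cv2.COLOR_BGR2HSV)
    for n,lo,hi in(("blue",105,125),("orange",5,18),("green",50,80)):
        m=((h[...,0]>=lo)&(h[...,0]<=hi)&(h[...,1]>150)&(h[...,2]>60)).astype(np.uint8)
        m=cv2.morphologyEx(m,cv2.MORPH_OPEN,np.ones((3,3),np.uint8))
        N,l,st,ce=cv2.connectedComponentsWithStats(m)
        if N>1:
            for i in 1+np.argsort(-st[1:,4])[:2]: print(cam,n,st[i],ray(cam,ce[i][::-1],.061).round(4))
E
python3 -c "
from w import *; from lid import lids
wr('w11',['cassette','jar_blue'])
lids('wrist',cv2.imread('pics/w11.png'))
lids('top',capture('top'))"
```

```text
[ 0.4604 -0.2221  0.1427]
cassette landmark 0.63 [241.4 251.5] [ 0.3965 -0.2095  0.    ]
   region 0.71 [243.1 252.7] 4500 box 225 283 204 285 rect [254.  244.5] [81. 58.] 90.0
jar_blue landmark 0.68 [ 86.7 254.6] [ 0.5423 -0.2355  0.    ]
   region 0.85 [ 74.5 254.2] 3141 box 226 287 46 109 rect [256.5  77.5] [63. 61.] 90.0
top blue [369 178  22  20 331] [ 0.5436 -0.237   0.061 ]
top blue [255  74   6   8  43] [0.7942 0.009  0.061 ]
top orange [366 138  21  19 295] [ 0.6301 -0.2353  0.061 ]
```

View pics/w11.png

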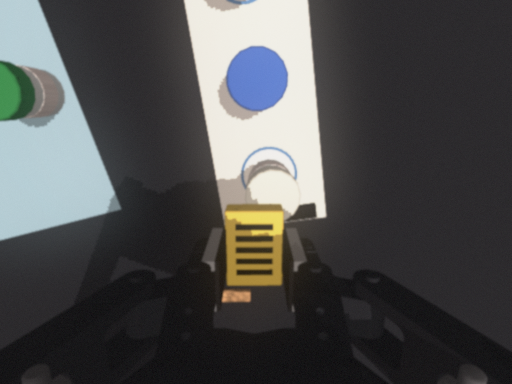

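```bash
python3 -c "
from h import *
from scipy.optimize import least_squares
a=np.linspace(0,2*np.pi,181);C=get_calibration('wrist');K,R,t=[np.array(C[k]) for k in('intrinsics','R','t')]
def ext(x,y,z,rad):
    P=np.c_[x+rad*np.cos(a),y+rad*np.sin(a),0*a+z];p=(P@R.T+t)@K.T;p=p[:,:2]/p[:,2:];return np.r_[p.min(0),p.max(0)]
s=least_squares(lambda p:ext(p[0],p[1],.062,.0215)-[225.7,45.7,287.3,109],[.546,-.237]);print(s.x,s.fun)
st=r.read_state();E=np.array(st['ee_rot']);print(st['eef_pos'])
for c in(s.x,[.5455,-.237]): print(E.T@(np.r_[c,st['eef_pos'][2]]-st['eef_pos'])/.12)
"
```

```text
[ 0.54376483 -0.23736106] [-0.63089172 -1.62806056  0.63058383  1.85242326]
[ 0.45990801 -0.22216252  0.1427188 ]
[ 7.09967168e-01  1.78607804e-02 -3.36067451e-05]
[ 7.23793491e-01  1.26675027e-02 -3.25613405e-05]
```

servo_tool([
  [[0, 0, 0], [0.25, 0.015, 0], 255],
  [[0, 0, 0], [0.5, 0.015, 0], 255],
  [[0, 0, 0], [0.65, 0.015, 0], 255],
  [[0, 0, 0], [0.715, 0.015, 0], 255],
  [[0, 0, 0], [0.715, 0.015, 0], 255],
])

```text
clock: 39.53
eef_pos: [0.5451, -0.2381, 0.1427]
ee_rot: [[0.988, -0.154, -0.0], [-0.154, -0.988, 0.0], [-0.0, -0.0, -1.0]]
wrist_force: [-0.4, -0.3, -0.9]
grip_width: 0.319
```

servo_tool([
  [[0, 0, 0], [0, 0, 0.2], 255],
  [[0, 0, 0], [0, 0, 0.4], 255],
  [[0, 0, 0], [0, 0, 0.5], 255],
  [[0, 0, 0], [0, 0, 0.56], 255],
  [[0, 0, 0], [0, 0, 0.56], 255],
])

```text
clock: 39.95
eef_pos: [0.5421, -0.2376, 0.0736]
ee_rot: [[0.988, -0.155, -0.004], [-0.155, -0.988, 0.002], [-0.004, -0.001, -1.0]]
wrist_force: [0.0, 0.7, -0.2]
grip_width: 0.318
```

servo_tool([
  [[0, 0, 0], [0, 0, 0.02], 255],
  [[0, 0, 0], [0, 0, 0.045], 255],
  [[0, 0, 0], [0, 0, 0.045], 255],
  [[0, 0, 0], [0, 0, 0.045], 255],
])

```text
clock: 40.28
eef_pos: [0.5443, -0.2388, 0.0711]
ee_rot: [[0.988, -0.155, 0.001], [-0.155, -0.988, -0.001], [0.001, 0.0, -1.0]]
wrist_force: [1.0, -1.0, 0.2]
grip_width: 0.316
```

servo_tool([
  [[0, 0, 0], [0, -0.01, 0.015], 255],
  [[0, 0, 0], [0, -0.01, 0.025], 255],
  [[0, 0, 0], [0, -0.01, 0.025], 255],
  [[0, 0, 0], [0, -0.01, 0.025], 255],
])

```text
clock: 40.62
eef_pos: [0.5444, -0.2374, 0.0675]
ee_rot: [[0.988, -0.155, 0.001], [-0.155, -0.988, -0.0], [0.001, 0.0, -1.0]]
wrist_force: [0.9, 0.5, 1.1]
grip_width: 0.317
```

servo_tool([
  [[0, 0, 0], [0, 0, 0], 170],
  [[0, 0, 0], [0, 0, 0], 100],
  [[0, 0, 0], [0, 0, 0], 50],
  [[0, 0, 0], [0, 0, 0], 0],
  [[0, 0, 0], [0, 0, 0], 0],
])

```text
clock: 41.03
eef_pos: [0.544, -0.2373, 0.0671]
ee_rot: [[0.988, -0.155, -0.0], [-0.155, -0.988, 0.0], [-0.0, -0.0, -1.0]]
wrist_force: [-0.0, -0.8, 0.2]
grip_width: 0.884
```

servo_tool([
  [[0, 0, 0], [0, 0, 0], 0],
  [[0, 0, 0], [0, 0, -0.1], 0],
  [[0, 0, 0], [0, 0, -0.4], 0],
  [[0, 0, 0], [0, 0, -0.8], 0],
  [[0, 0, 0], [0, 0, -1], 0],
])

```text
clock: 41.45
eef_pos: [0.5447, -0.2376, 0.1912]
ee_rot: [[0.988, -0.155, 0.003], [-0.155, -0.988, -0.001], [0.003, 0.001, -1.0]]
wrist_force: [0.5, -0.9, 0.8]
grip_width: 1.003
```

servo_tool([
  [[0, 0, 0], [-0.8, 0, 0], 0],
  [[0, 0, 0], [-0.8, 0, 0], 0],
  [[0, 0, 0], [-0.8, 0, 0], 0],
  [[0, 0, 0], [-0.8, 0, 0], 0],
  [[0, 0, 0], [-0.8, 0, 0], 0],
])

```text
clock: 41.87
eef_pos: [0.4494, -0.2226, 0.1884]
ee_rot: [[0.988, -0.156, 0.002], [-0.156, -0.988, -0.001], [0.002, 0.001, -1.0]]
wrist_force: [1.1, -1.0, 0.0]
grip_width: 1.003
```

```bash
python3 -c "
from h import *; from lid import lids
a=capture('side');b=capture('top');w=capture('wrist');lids('top',b)
def tri(n):
    for c in('top','side','wrist'):
        for d in finder.landmark_of(n,c)[:1]: print(n,c,round(d['conf'],2),ray(c,d['at'],{'cassette':.062,'cap':.05}.get(n,.004)).round(4))
for n in('cassette','jar_blue','cap'): tri(n)
def crop(I,c,X,s):
    p=proj(c,np.array(X)).astype(int);y=max(0,p[1]-s);x=max(0,p[0]-s);return cv2.resize(I[y:y+2*s,x:x+2*s],(400,400),interpolation=cv2.INTER_CUBIC)
h=[crop(a,'side',[.548,-.238,.03],75),crop(a,'side',[.525,.243,.06],30)]
k=cv2.resize(w[:300,100:500],(400,300));top=cv2.resize(b[110:270,130:410],(400,300))
im=np.vstack([np.hstack([cv2.resize(x,(400,300)) for x in h]),np.hstack([k,top])]);cv2.imwrite('pics/fin.png',im)"
```

```text
top blue [255  74   6   8  43] [0.7942 0.009  0.061 ]
top blue [369 182   5  10  41] [ 0.5452 -0.2197  0.061 ]
top orange [366 138  21  19 289] [ 0.6307 -0.2354  0.061 ]
cassette top 0.88 [ 0.545 -0.238  0.062]
cassette side 0.97 [ 0.5415 -0.233   0.062 ]
cassette wrist 0.7 [ 0.5566 -0.0872  0.062 ]
jar_blue top 0.48 [ 0.5478 -0.2394  0.004 ]
jar_blue side 0.82 [ 0.5441 -0.2469  0.004 ]
```

View pics/fin.png

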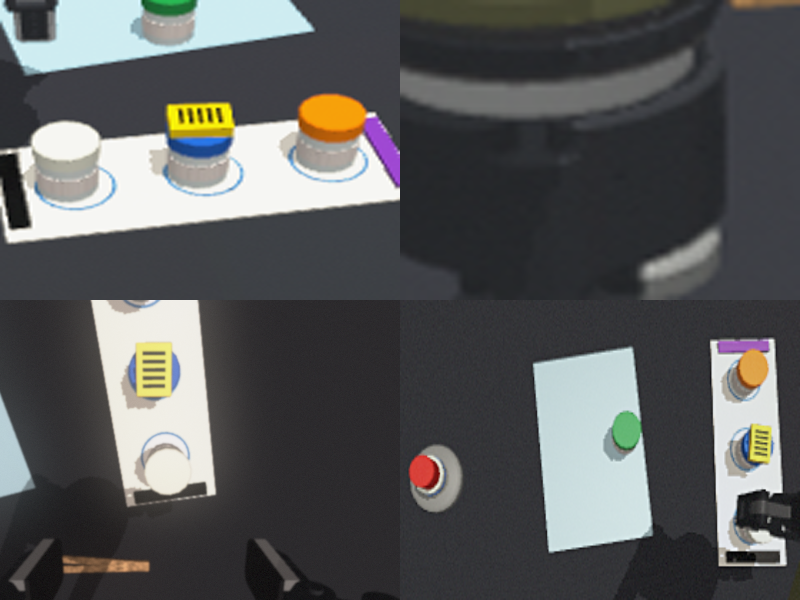

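```bash
python3 -c "
from h import *
s=r.read_state();print(np.round(s['joint_velocities'],3),np.round(s['wrist_force'],1));print(ticket.hand_in())"
```

```text
[-0.002 -0.005  0.002  0.     0.001 -0.001] [0.9 0.  0.1]
the job is handed in; nothing more can be done
None
```

I set up the station and handed the job in at about 42 s on the robot's clock; no verdict is reported.

- **Jars:** In the last side and top views the orange jar stands on its ring by the purple bar, the blue jar on the middle ring and the white jar by the black bar, all upright. Each sits a little off its ring centre, by at most about 4–5 mm towards the black bar, with 13 mm allowed.
- **Cassette:** It lies flat on the blue lid. It measured within about 2 mm of the lid centre in the top view; the side view put it about 4–5 mm away.
- **Cap:** I squeezed it from two directions to centre it in the grip, pushed it on, then pressed its top with shut fingers. Contact was at 79.7 mm, which matches a fully seated rim (50 + 30 mm). It did not move further under 24 N.
- **Green jar:** I never touched it, and it shows upright in its place in the final top view.
- **Release:** The gripper is open, clear of everything and at rest.

**Checks that failed or disagreed:**
- In the last check the arm hid the cap from the side camera, and the network did not report it in any view. Its final state rests on the press height and the top picture, where it stands on the nose.
- The network's last wrist-camera position for the cassette was clearly wrong (15 cm off), and its jar positions in one top view were up to 9 mm off. I relied on lid outlines and the other cameras instead.

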